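# Set up the collar stands and load them

### The arm

A 6-joint arm with a two-finger parallel gripper is mounted at the origin on a cart in front of the work surface, level with it; the furniture and walls round the work are solid. World frame = base frame: x ahead of the robot, y to its left, z up, the work surface at z = 0. Lengths are in mm, angles in rad, forces in N, time in s.
With the tool pointing down it reaches from about 350 to 875 mm from the base axis. Payload 4.2 kg.
Tool frame: the origin (TCP) lies at the very end of the fingers, on their centre line; the grasp point (between the pads) lies 19 mm behind it (arm.tcp_to_grasp is the x of the grasp point in the tool frame, in mm); x points along the fingers, z is the direction in which the jaws open and shut, and the axes are right-handed (so a half turn about x gives the same grasp; the last joint's range is limited). The gripper opens to 85 mm and grips with 20 to 120 N. Pads are 22 mm wide; open, the fingers measure 114 mm over their backs; the gripper's body (76 mm by 85 mm) begins 54 mm behind the grasp point. The pads swing forward as they close: fully open they stand 13 mm farther back than shut.
Start: joints at [-0.86, 0.385, 0.008, 0, -1.194, -0.259], TCP at [272.878, -562.261, 231.312] pointing down, gripper open.
Joint ranges: [-3.14, 3.14], [-1.21, 2.06], [-1.07, 1.41], [-3.16, 2.05], [-2.99, -0.16], [-3.1, 3.1]. Speed limits (rad/s): [2.79, 2.79, 3.14, 3.14, 3.14, 3.14].

### API

Orientations are given as a unit quaternion [x, y, z, w].
In Python, from bench import status, get_image, job, arm gives the robot as it stands.
- The arm moves only by the tool apply_moves, never from a script. Its argument "targets" is text: rows parted by semicolons, each of 5 numbers parted by spaces: the shift along the tool's x, y, z in mm, then the turn about the tool's x in degrees, then the gripper's target within -1 to 1 (shut at 1, half-way at 0, fully open at -1). In form: dx dy dz spin hand; .... A call has 1 to 10 rows; each row is the pose to reach, as a shift and turn from the pose commanded when the call began, along the tool's axes at that moment; what a row does not reach only later rows make up. A row lasts 1/12 s, in which the tool goes at most 41.7 mm and 7.16 degrees, less where a joint would pass 70% of its speed; a pose out of reach is approached as far as the arm can. A call with a gripper value outside its range is refused whole. The fingers move at their own pace and stop on an object; the grip force is fixed at half the most. Time passes only in rows, so rows that repeat a pose let the fingers close. It gives the time, the measured TCP pose, the force and the opening at its end, in the units of the state.
- status.read_state(): the state, without advancing time (a new reading comes with each control period).
- get_image(name): name is "side" or "top" or "wrist"; returns a dict with "img" (400x640x3 uint8, red, green, blue), "mtx" (3x3 intrinsics, pixels), "world_from_camera" (4x4, takes a point from camera to world coordinates). Camera axes: x right, y down, z forward; pixel columns grow to the right and rows downward; lengths in mm; the calibration is good to about 2 mm. A picture is of the moment at which its call begins. There is no depth.
- job.job_done(): hands the job in, once; it reports no verdict.
The state is a dict: "clock": time; "joints": joint angles; "joint_vel": joint speeds; "joint_efforts": joint torques, N m; "position": TCP position; "ee_rot": TCP orientation; "contact_force": force on the tool from outside, world axes, zero at the start; "wrist_torque": the same for the moment, N m; "gripper_width": finger opening in mm.
Only numpy, scipy, OpenCV 4.12 (cv2) and the standard library are available. Lean on these libraries where they do the work, as an engineer would, in place of code of your own. Each camera call takes 0.05 s, during which the arm holds its last target.

### The job

The collar stands are lying on the bench: first stand every one of them upright on its foot, tipping it up about the edge of its foot with the foot kept down on the bench, not carrying it through the air. Then thread all the loose steel shaft collars over the stems so that they rest down on the feet or on one another, at least one collar on every stand, and leave the other things on the bench where they are.

Things in the scene. Friction and masses are not known exactly. Their poses are not given: they have to be found in the camera images.
- stand_1: steel stand, 0.7 kg, mostly in the foot: foot 66x66x16 mm, round stem 14 mm thick in its middle; 130 mm high, top 6 mm tapering to 8. Origin: centre of the foot's underside; z runs up the stem, x, y along the foot's sides. Starts lying on a foot side and the stem's tip (origin 36 mm up, stem 13 deg down). Held lightly (20 N) near the tip, the stem turns in the fingers as they rise
- stand_2: steel stand, 0.7 kg, mostly in the foot: foot 66x66x16 mm, round stem 14 mm thick in its middle; 130 mm high, top 6 mm tapering to 8. Origin: centre of the foot's underside; z runs up the stem, x, y along the foot's sides. Starts lying on a foot side and the stem's tip (origin 36 mm up, stem 13 deg down). Held lightly (20 N) near the tip, the stem turns in the fingers as they rise
- stand_3: steel stand, 0.7 kg, mostly in the foot: foot 66x66x16 mm, round stem 14 mm thick in its middle; 130 mm high, top 6 mm tapering to 8. Origin: centre of the foot's underside; z runs up the stem, x, y along the foot's sides. Starts lying on a foot side and the stem's tip (origin 36 mm up, stem 13 deg down). Held lightly (20 N) near the tip, the stem turns in the fingers as they rise
- collar_1: a shaft collar: a plain thick steel ring, outside diameter 44 mm, bore 20 mm, 16 mm high, 0.14 kg, lying flat on the bench at the start. Origin: centre of its lower face (z axis along the bore). Three or four of the collars are present
- collar_2: a shaft collar: a plain thick steel ring, outside diameter 44 mm, bore 20 mm, 16 mm high, 0.14 kg, lying flat on the bench at the start. Origin: centre of its lower face (z axis along the bore). Three or four of the collars are present
- collar_3: a shaft collar: a plain thick steel ring, outside diameter 44 mm, bore 20 mm, 16 mm high, 0.14 kg, lying flat on the bench at the start. Origin: centre of its lower face (z axis along the bore). Three or four of the collars are present
- collar_4: a shaft collar: a plain thick steel ring, outside diameter 44 mm, bore 20 mm, 16 mm high, 0.14 kg, lying flat on the bench at the start. Origin: centre of its lower face (z axis along the bore). Three or four of the collars are present
- cap_stack: bystander: a stack of end caps, 64 mm across, 25 mm high, to the right of the stands; origin at the centre of its underside
- arbor_press: fixed obstacle: red arbor press on its own stand, left of the bench; origin at the centre of its underside. It fills about 0.23 m to the front and 0.21 m to the back of it, 0.14 m to the right and 0.16 m to the left, and is 0.68 m high: keep the whole arm clear of it, also when setting out
- armature_3: bystander: a wound motor armature 100 mm long, 37 mm thick, lying at the right; origin at the middle of its underside. Near it, right of the collars, is a fixed black mat, 4 mm high, with armatures up to 85 mm high

How it is judged (in metres and radians):
On the way:
1. all the stands stand upright on their feet (angle between each of stand_1, stand_2, stand_3's own z axis and vertical below 0.06 rad and height (world z) of each of stand_1, stand_2, stand_3 below 0.004 m and linear speed of each of stand_1, stand_2, stand_3 below 0.02 m/s), for 0.2 s.
At the end, for the whole second after the job is handed in: Every stand present is upright (within 3.4 degrees, foot flat on the bench) and at rest, every collar present is threaded on one of the stands (centre within 8 mm of the stem's axis, lower face below 72 mm on the stem) and at rest, and every stand carries at least one collar (all of step 1 and ((horizontal distance between collar_1 and stand_1 below 0.008 m and z of collar_1 in the frame of stand_1 between 0.012 and 0.072 m) or (horizontal distance between collar_1 and stand_2 below 0.008 m and z of collar_1 in the frame of stand_2 between 0.012 and 0.072 m) or (horizontal distance between collar_1 and stand_3 below 0.008 m and z of collar_1 in the frame of stand_3 between 0.012 and 0.072 m)) and ((horizontal distance between collar_2 and stand_1 below 0.008 m and z of collar_2 in the frame of stand_1 between 0.012 and 0.072 m) or (horizontal distance between collar_2 and stand_2 below 0.008 m and z of collar_2 in the frame of stand_2 between 0.012 and 0.072 m) or (horizontal distance between collar_2 and stand_3 below 0.008 m and z of collar_2 in the frame of stand_3 between 0.012 and 0.072 m)) and ((horizontal distance between collar_3 and stand_1 below 0.008 m and z of collar_3 in the frame of stand_1 between 0.012 and 0.072 m) or (horizontal distance between collar_3 and stand_2 below 0.008 m and z of collar_3 in the frame of stand_2 between 0.012 and 0.072 m) or (horizontal distance between collar_3 and stand_3 below 0.008 m and z of collar_3 in the frame of stand_3 between 0.012 and 0.072 m)) and ((horizontal distance between collar_4 and stand_1 below 0.008 m and z of collar_4 in the frame of stand_1 between 0.012 and 0.072 m) or (horizontal distance between collar_4 and stand_2 below 0.008 m and z of collar_4 in the frame of stand_2 between 0.012 and 0.072 m) or (horizontal distance between collar_4 and stand_3 below 0.008 m and z of collar_4 in the frame of stand_3 between 0.012 and 0.072 m)) and linear speed of each of collar_1, collar_2, collar_3, collar_4 below 0.02 m/s and ((horizontal distance between collar_1 and stand_1 below 0.008 m and z of collar_1 in the frame of stand_1 between 0.012 and 0.072 m) or (horizontal distance between collar_2 and stand_1 below 0.008 m and z of collar_2 in the frame of stand_1 between 0.012 and 0.072 m) or (horizontal distance between collar_3 and stand_1 below 0.008 m and z of collar_3 in the frame of stand_1 between 0.012 and 0.072 m) or (horizontal distance between collar_4 and stand_1 below 0.008 m and z of collar_4 in the frame of stand_1 between 0.012 and 0.072 m)) and ((horizontal distance between collar_1 and stand_2 below 0.008 m and z of collar_1 in the frame of stand_2 between 0.012 and 0.072 m) or (horizontal distance between collar_2 and stand_2 below 0.008 m and z of collar_2 in the frame of stand_2 between 0.012 and 0.072 m) or (horizontal distance between collar_3 and stand_2 below 0.008 m and z of collar_3 in the frame of stand_2 between 0.012 and 0.072 m) or (horizontal distance between collar_4 and stand_2 below 0.008 m and z of collar_4 in the frame of stand_2 between 0.012 and 0.072 m)) and ((horizontal distance between collar_1 and stand_3 below 0.008 m and z of collar_1 in the frame of stand_3 between 0.012 and 0.072 m) or (horizontal distance between collar_2 and stand_3 below 0.008 m and z of collar_2 in the frame of stand_3 between 0.012 and 0.072 m) or (horizontal distance between collar_3 and stand_3 below 0.008 m and z of collar_3 in the frame of stand_3 between 0.012 and 0.072 m) or (horizontal distance between collar_4 and stand_3 below 0.008 m and z of collar_4 in the frame of stand_3 between 0.012 and 0.072 m))); the robot touches nothing.
It fails at once if a stand is lifted bodily off the bench: its origin comes more than 70 mm above the bench (about 35 mm clear) (height (world z) of any of stand_1, stand_2, stand_3 above 0.07 m).
It fails at once if the end-cap stack or armature is moved by more than 30 mm (distance of any of cap_stack, armature_3 from where it was at the start of the episode above 0.03 m).
Of collar_1, collar_2, collar_3, collar_4 only 3 to 4 are there at a start; the rules pass over those that are not, and their reading is None.
At some moment in a run one of collar_1, collar_2, collar_3, collar_4 may be knocked a few centimetres aside while the robot is not near it.
Once in a run the grip may slacken for a moment while it holds something.
It also fails if it takes over 192 s, if anything falls off the work surface, if the arm or the gripper's body presses on something with over 40 N, if the wrist force passes 120 N, or if a joint passes its speed limit or range.

## Working session

There is one attempt and no reset: what is moved stays moved. The work goes in short steps, Python scripts to look and compute and a tool call to move; the robot and the scene stay as the last step left them, time stands still between calls to the robot, and variables do not carry over. Pictures are saved under pics/ and viewed, and the job is handed in when it is done.

Besides the shell and the picture viewer there is one more tool, called after "Call:" as name(argument=value, ...), one argument or row to a line, values as JSON. apply_moves: Moves the arm, as the interface text tells. Its arguments: {"type":"object","properties":{"targets":{"type":"string"}},"required":["targets"]}

```bash
ls; mkdir -p pics
cat > h.py <<'E'
import numpy as np, cv2
from bench import status, get_image, job, arm
from scipy.spatial.transform import Rotation as R
def save(n,f):
    d=get_image(n); cv2.imwrite(f'pics/{f}.png',d['img'][:,:,::-1]); np.savez(f'pics/{f}.npz',**d); return d
def ray(d,u,v):
    K=np.array(d['mtx']);T=np.array(d['world_from_camera'])
    r=T[:3,:3]@np.linalg.solve(K,[u,v,1.]); return T[:3,3],r/np.linalg.norm(r)
def plane(d,u,v,z):
    o,r=ray(d,u,v); return o+r*(z-o[2])/r[2]
def proj(d,p):
    K=np.array(d['mtx']);T=np.linalg.inv(np.array(d['world_from_camera']))
    q=K@(T[:3,:3]@np.array(p,float)+T[:3,3]); return q[:2]/q[2]
E
python3 - <<'E'
from h import *
s=status.read_state(); print(s)
for n in ['side','top','wrist']:
    d=save(n,n+'0'); print(n,np.round(d['mtx'],1).tolist(),np.round(d['world_from_camera'],3).tolist())
E
```

```text
pics
{'clock': 0.0, 'joints': array([-8.60438453e-01,  3.85560893e-01,  6.64795797e-03, -5.22420725e-04,
       -1.19396763e+00, -2.58591758e-01]), 'joint_vel': array([-0.00022168,  0.00092358,  0.00176744,  0.00064086,  0.00019811,
       -0.00095999]), 'joint_efforts': array([ 1.51458715e-05, -3.92290020e+01,  1.88409805e+01,  4.18629706e+00,
       -4.58412309e-03,  7.48711130e-06]), 'position': array([ 272.62106796, -561.77626337,  230.22413103]), 'ee_rot': array([-0.59859249,  0.37498998,  0.59989827,  0.37575473]), 'contact_force': array([ 0.36030098, -0.80135985, -0.08420273]), 'wrist_torque': array([-0.05142662, -0.00869684,  0.00548658]), 'gripper_width': 85.41518583160227}
side [[500.1, 0.0, 332.7], [0.0, 500.1, 209.1], [0.0, 0.0, 1.0]] [[0.997, 0.045, -0.065, 619.19], [0.078, -0.67, 0.738, -1082.896], [-0.011, -0.741, -0.672, 945.931], [0.0, 0.0, 0.0, 1.0]]
top [[479.4, 0.0, 328.4], [0.0, 479.4, 207.0], [0.0, 0.0, 1.0]] [[0.016, -0.995, 0.094, 423.356], [-1.0, -0.018, -0.02, -90.305], [0.022, -0.093, -0.995, 1301.478], [0.0, 0.0, 0.0, 1.0]]
wrist [[318.3, 0.0, 320.3], [0.0, 318.3, 194.4], [0.0, 0.0, 1.0]] [[-0.437, 0.863, 0.252, 209.326], [0.899, 0.42, 0.124, -594.063], [0.001, 0.281, -0.96, 373.082], [0.0, 0.0, 0.0, 1.0]]
```

View pics/top0.png

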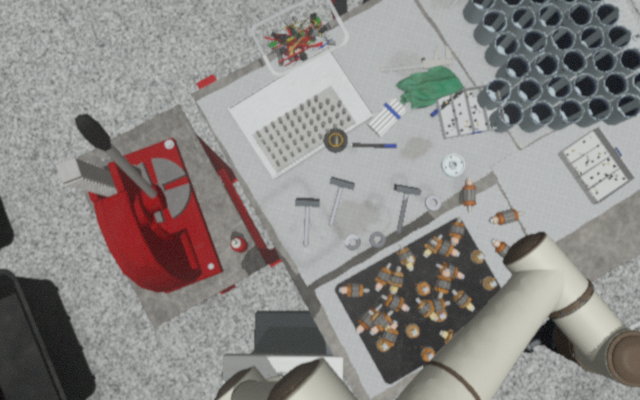

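View pics/side0.png

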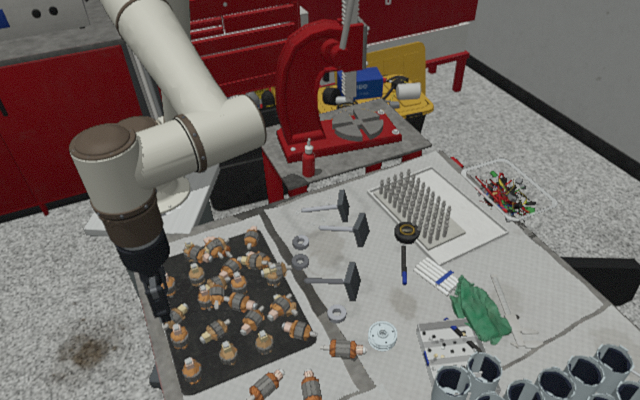

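View pics/wrist0.png

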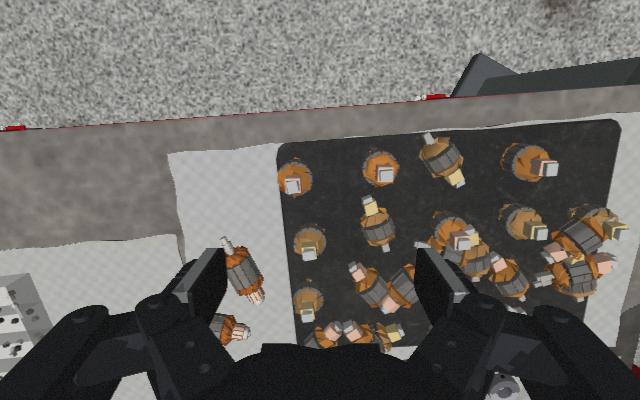

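Run:
```python
import cv2
i=cv2.imread('pics/top0.png')[140:290,260:500]; cv2.imwrite('pics/t0c.png',cv2.resize(i,None,fx=3.3,fy=3.3,interpolation=cv2.INTER_CUBIC))
i=cv2.imread('pics/side0.png')[170:390,260:460]; cv2.imwrite('pics/s0c.png',cv2.resize(i,None,fx=2.7,fy=2.7,interpolation=cv2.INTER_CUBIC))
```

```text
(no output)
```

View pics/t0c.png

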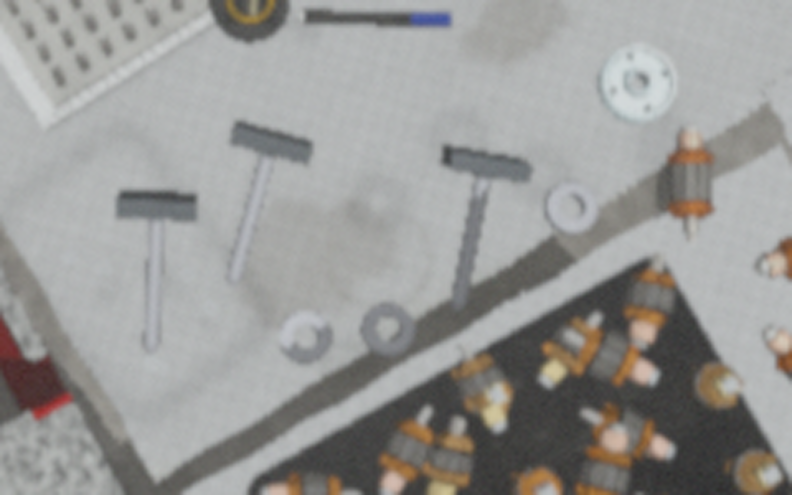

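View pics/s0c.png

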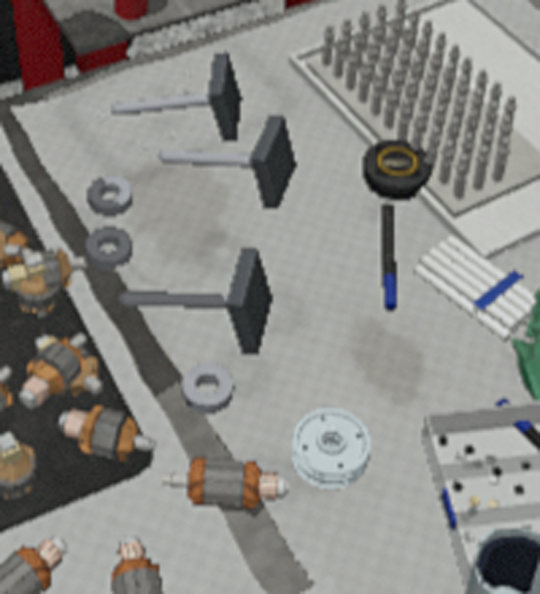

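```bash
cat >> h.py <<'E'
def load(f):
    return dict(np.load(f'pics/{f}.npz'))
E
python3 - <<'E'
from h import *
t=load('top0'); s=load('side0')
tc=lambda u,v:(260+u/3.3,140+v/3.3); sc=lambda u,v:(260+u/2.7,170+v/2.7)
tips={1:(151,348),2:(234,280),3:(459,303)}
roots={1:(157,221),2:(266,157),3:(484,180)}
stip={1:(113,109),2:(161,156),3:(123,299)}
for k in tips:
    a=plane(t,*tc(*tips[k]),6.8); b=plane(t,*tc(*roots[k]),32.4); c=plane(s,*sc(*stip[k]),6.8)
    d=(a-b)[:2]; print(k,a.round(),b.round(),'side',c.round(),'len',np.linalg.norm(d),np.degrees(np.arctan2(d[1],d[0])))
for u,v in [(305,336),(387,328),(571,207)]: print('col top',plane(t,*tc(u,v),14).round())
for u,v in [(110,190),(109,243),(208,382)]: print('col side',plane(s,*sc(u,v),14).round())
print('cap',plane(t,*tc(638,82),25),plane(t,*tc(690,180),18))
print('press',[plane(t,u,v,0).round() for u,v in [(225,285),(200,115),(160,325)]])
E
```

```text
1 [440. -57.   7.] [542. -60.  32.] side [442. -62.   7.] len 101.72315916897061 178.0724220795739
2 [ 497. -124.    7.] [ 595. -148.   32.] side [ 499. -128.    7.] len 101.44032552339563 166.48035333139524
3 [ 481. -309.    7.] [ 580. -325.   32.] side [ 483. -312.    7.] len 100.14450588250132 170.91609468136647
col top [ 452. -182.   14.]
col top [ 459. -249.   14.]
col top [ 561. -400.   14.]
col side [ 455. -185.   14.]
col side [ 463. -253.   14.]
col side [ 565. -402.   14.]
cap [ 664.21992229 -453.03767456   25.        ] [ 584.75301245 -497.32964137   18.        ]
press [array([331., 157.,   0.]), array([794., 242.,   0.]), array([224., 324.,   0.])]
```

```bash
cat >> h.py <<'E'
def go(x,y,z,jawdeg=None):
    "jawdeg: world angle of jaw axis (mod 180)"
    s=status.read_state(); Rm=R.from_quat(s['ee_rot']).as_matrix()
    d=Rm.T@(np.array([x,y,z],float)-s['position'])
    j=np.degrees(np.arctan2(Rm[1,2],Rm[0,2])); sp=0
    if jawdeg is not None:
        sp=-( (jawdeg-j+90)%180-90)  # tool x down: positive spin = negative yaw
    print('t',round(s['clock'],2),'pos',s['position'].round(1),'jaw',round(j,1),'down',Rm[:,0].round(3),'j6',round(s['joints'][5],2),'F',s['contact_force'].round(1),'w',round(s['gripper_width'],1))
    print('  shift',d.round(1),'spin',round(sp,1))
E
python3 - <<'E'
from h import *
go(499,-312,120,81)
go(499,-312,120)
E
```

```text
t 0.15 pos [ 272.7 -561.9  230.5] jaw 115.9 down [-0.001  0.001 -1.   ] j6 -0.26 F [ 0.7 -0.2  0.3] w 85.3
  shift [ 110.6 -312.7  125.9] spin 34.9
t 0.15 pos [ 272.7 -561.9  230.5] jaw 115.9 down [-0.001  0.001 -1.   ] j6 -0.26 F [ 0.7 -0.2  0.3] w 85.3
  shift [ 110.6 -312.7  125.9] spin 0
```

Call:
apply_moves(
  targets="0 -313 126 35 0;0 -313 126 35 0;0 -313 126 35 0;0 -313 126 35 0;0 -313 126 35 0;0 -313 126 35 0;0 -313 126 35 0;0 -313 126 35 0;0 -313 126 35 0;60 -313 126 35 0",
)

```text
clock: 0.98
position: [507.3, -311.7, 197.4]
ee_rot: [-0.467, 0.534, 0.454, 0.539]
contact_force: [2.0, -1.0, 0.0]
gripper_width: 43.0
```

Run:
```python
from h import *
go(499,-312,5,81)
d=save('wrist','w1'); p=proj(d,(483,-310,7));print(p, proj(d,(580,-325,32)))
s=status.read_state()
```

```text
t 0.98 pos [ 507.3 -311.7  197.4] jaw 81.3 down [ 0.017 -0.008 -1.   ] j6 -1.45 F [ 2. -1.  0.] w 43.0
  shift [192.3  11.7  -0.4] spin 0.3
[320.28152688 143.79747087] [319.88108012 240.21864463]
```

View pics/w1.png

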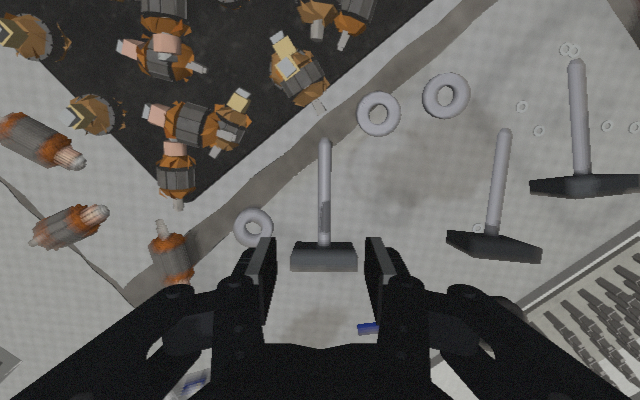

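Run:
```python
from h import *
d=load('w1')
for a,b in [((323,140),(324,243)),((505,131),(492,234)),((576,61),(583,175))]:
    p=plane(d,*a,6.8);q=plane(d,*b,32.4);e=(q-p)[:2];print(p.round(),q.round(),np.linalg.norm(e).round(),np.degrees(np.arctan2(e[1],e[0])).round(1))
for u,v in [(378,114),(446,95),(253,228)]: print(plane(d,u,v,14).round())
go(499,-312,5,81)
```

```text
[ 480. -307.    7.] [ 584. -321.   32.] 105.0 -7.9
[ 498. -121.    7.] [ 599. -146.   32.] 104.0 -13.9
[441. -55.   7.] [548. -58.  32.] 107.0 -1.7
[ 461. -249.   14.]
[ 453. -182.   14.]
[ 563. -397.   14.]
t 1.03 pos [ 498.8 -308.6  183.1] jaw 81.0 down [-0.005  0.005 -1.   ] j6 -1.45 F [-3.1  1.8 -8.4] w 42.9
  shift [178.1  -1.7  -4. ] spin 0.0
```

Call:
apply_moves(
  targets="40 0 0 0 0;80 0 0 0 0;120 0 0 0 0;140 0 0 0 0;160 0 0 0 0;170 0 0 0 0;177 0 0 0 0;177 0 0 0 0",
)

```text
clock: 1.7
position: [498.8, -312.3, 11.7]
ee_rot: [-0.458, 0.539, 0.459, 0.538]
contact_force: [-0.3, -0.2, 0.5]
gripper_width: 42.7
```

Run:
```python
from h import *
go(497,-309,4,81)
d=save('wrist','w2')
d=save('side','s2'); i=d['img'][170:390,200:460,::-1]; cv2.imwrite('pics/s2c.png',cv2.resize(i,None,fx=2.7,fy=2.7,interpolation=cv2.INTER_CUBIC))
```

```text
t 1.7 pos [ 498.8 -312.3   11.7] jaw 80.9 down [-0.002  0.001 -1.   ] j6 -1.45 F [-0.3 -0.2  0.5] w 42.7
  shift [7.7 2.3 2.9] spin -0.1
```

View pics/w2.png

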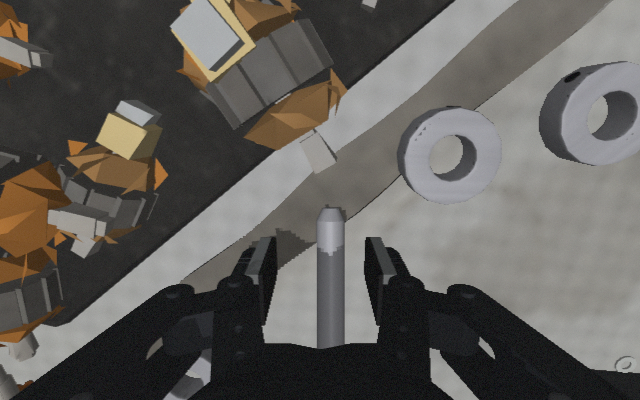

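View pics/s2c.png

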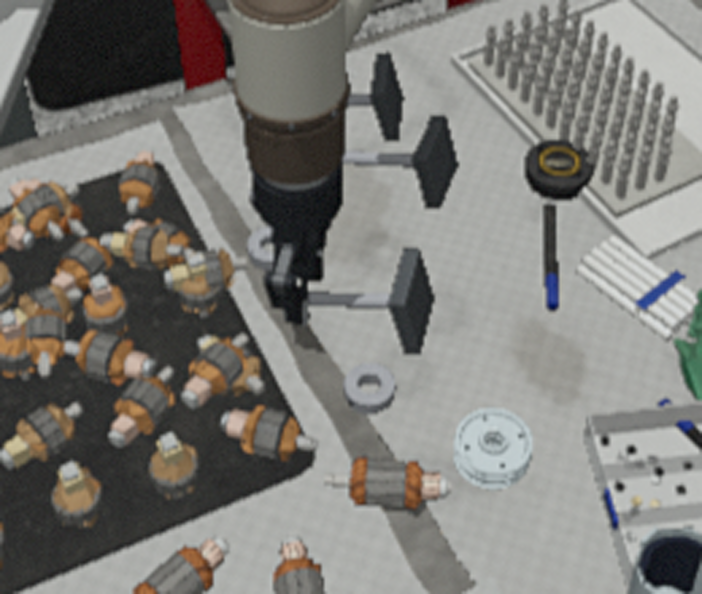

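Call:
apply_moves(
  targets="4 2 3 0 0;8 2 3 0 0;8 2 3 0 0;8 2 3 0 1;8 2 3 0 1;8 2 3 0 1;8 2 3 0 1;8 2 3 0 1;8 2 3 0 1",
)

```text
clock: 2.55
position: [498.1, -309.0, 5.0]
ee_rot: [-0.459, 0.538, 0.459, 0.538]
contact_force: [-1.3, 1.9, 3.5]
gripper_width: 11.5
```

Run:
```python
from h import *
go(497,-309,4,81)
```

```text
t 2.55 pos [ 498.1 -309.     5. ] jaw 80.9 down [ 0. -0. -1.] j6 -1.45 F [-1.3  1.9  3.5] w 11.5
  shift [ 1.   1.1 -0.2] spin -0.1
```

Call:
apply_moves(
  targets="-8 -2 0 0 1;-15 -4 0 0 1;-22 -5 0 0 1;-32 -8 0 0 1;-41 -13 0 0 1;-50 -17 0 0 1;-58 -23 0 0 1;-66 -29 0 0 1;-74 -36 0 0 1;-74 -36 0 0 1",
)

```text
clock: 3.38
position: [536.1, -315.8, 80.8]
ee_rot: [-0.461, 0.537, 0.457, 0.538]
contact_force: [-0.0, -1.7, -2.4]
gripper_width: 10.1
```

Run:
```python
from h import *
go(497,-309,4,81)
d=save('side','s3'); i=d['img'][170:390,200:460,::-1]; cv2.imwrite('pics/s3c.png',cv2.resize(i,None,fx=2.7,fy=2.7,interpolation=cv2.INTER_CUBIC))
```

```text
t 3.38 pos [ 536.1 -315.8   80.8] jaw 80.9 down [ 0.004 -0.003 -1.   ] j6 -1.46 F [-0.  -1.7 -2.4] w 10.1
  shift [76.6 40.1  0.7] spin -0.1
```

View pics/s3c.png

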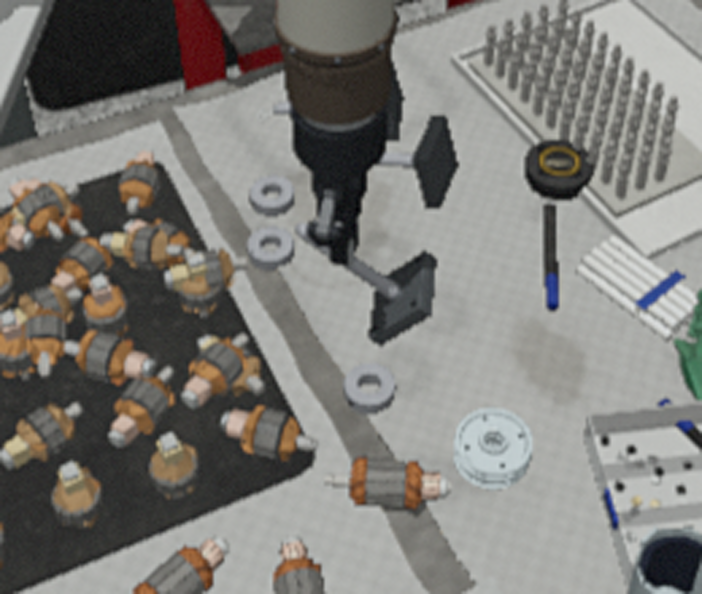

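Call:
apply_moves(
  targets="-7 -8 0 0 1;-13 -16 0 0 1;-18 -25 0 0 1;-22 -34 0 0 1;-26 -43 0 0 1;-29 -53 0 0 1;-31 -63 0 0 1;-32 -73 0 0 1;-32 -83 0 0 1;-32 -83 0 0 1",
)

```text
clock: 4.27
position: [615.8, -327.4, 108.4]
ee_rot: [-0.458, 0.538, 0.459, 0.538]
contact_force: [0.8, -0.7, -6.0]
gripper_width: 8.7
```

Run:
```python
from h import *
go(497,-309,4,81)
d=save('side','s4'); i=d['img'][170:390,200:460,::-1]; cv2.imwrite('pics/s4c.png',cv2.resize(i,None,fx=2.7,fy=2.7,interpolation=cv2.INTER_CUBIC))
```

```text
t 4.27 pos [ 615.8 -327.4  108.4] jaw 80.9 down [-0.002  0.001 -1.   ] j6 -1.47 F [ 0.8 -0.7 -6. ] w 8.7
  shift [104.7 120.   -0.8] spin -0.1
```

View pics/s4c.png

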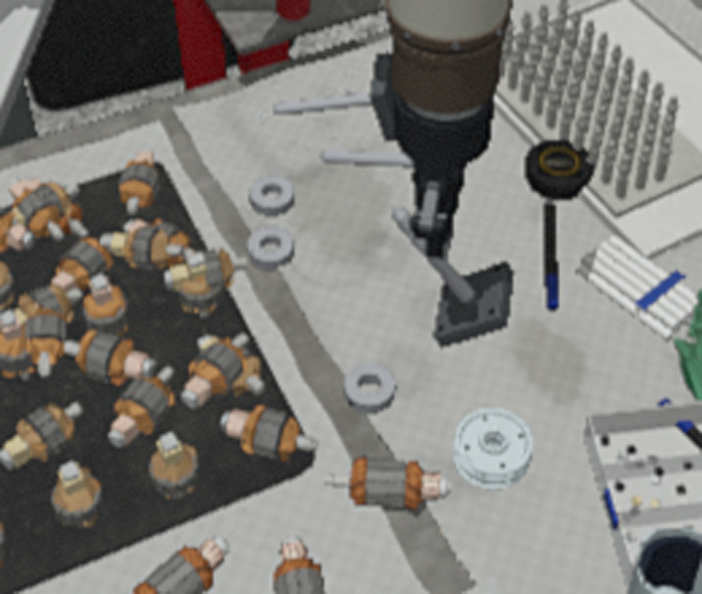

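Call:
apply_moves(
  targets="4 0 0 0 1;8 0 0 0 1;12 0 0 0 1;15 0 0 0 1;15 0 0 0 1",
)

```text
clock: 4.73
position: [614.4, -327.5, 94.3]
ee_rot: [-0.458, 0.539, 0.459, 0.538]
contact_force: [-0.5, -0.1, -7.6]
gripper_width: 8.2
```

Call:
apply_moves(
  targets="3 0 0 0 1;6 0 0 0 1;8 0 0 0 1;8 0 0 0 1",
)

```text
clock: 5.07
position: [615.9, -328.4, 88.6]
ee_rot: [-0.459, 0.538, 0.458, 0.538]
contact_force: [-1.2, -1.3, -3.5]
gripper_width: 8.4
```

```bash
cat >> h.py <<'E'
def sidec(f,a=170,b=390,c=200,e=460,n='side'):
    d=save(n,f); i=d['img'][a:b,c:e,::-1]; cv2.imwrite(f'pics/{f}c.png',cv2.resize(i,None,fx=2.7,fy=2.7,interpolation=cv2.INTER_CUBIC)); return d
E
python3 -c "
from h import *
sidec('s5')"
```

```text
(no output)
```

View pics/s5c.png

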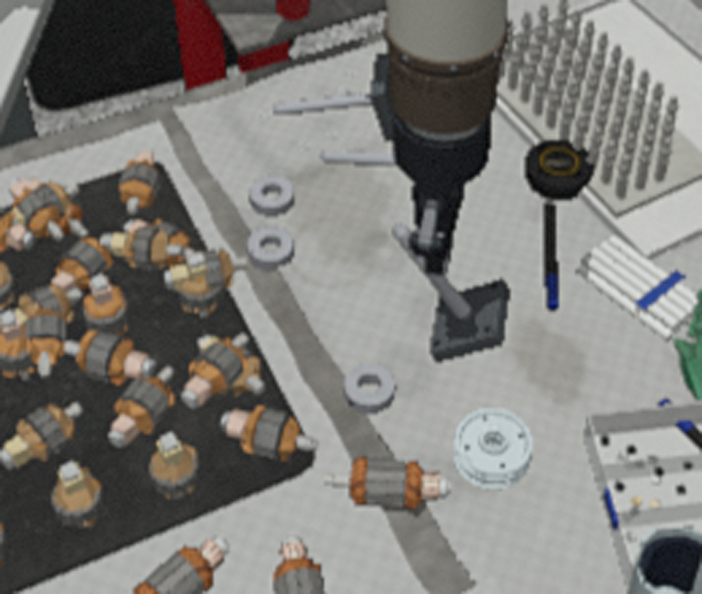

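Call:
apply_moves(
  targets="0 0 0 0 0.5;0 0 0 0 0.3;0 0 0 0 0.3;0 0 0 0 0.3;0 0 0 0 0.3",
)

```text
clock: 5.53
position: [615.9, -327.9, 88.4]
ee_rot: [-0.459, 0.538, 0.458, 0.538]
contact_force: [0.5, -0.2, 0.1]
gripper_width: 29.5
```

```bash
python3 -c "
from h import *
sidec('s6');go(0,0,0)"
```

```text
t 5.58 pos [ 615.8 -327.8   88.2] jaw 80.9 down [ 0.001 -0.    -1.   ] j6 -1.47 F [-0.1 -0.5 -0.4] w 30.2
  shift [ 87.4 660.  226.3] spin 0
```

View pics/s6c.png

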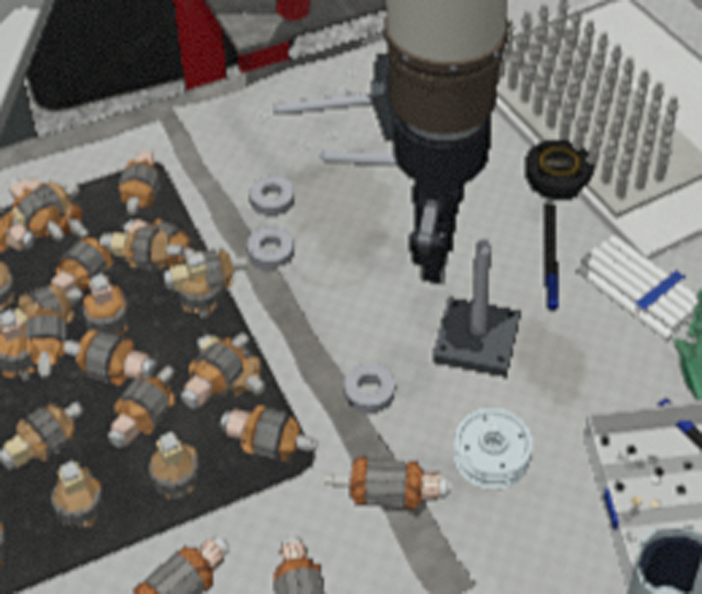

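```bash
python3 -c "
from h import *
go(515,-126,60,76)"
```

```text
t 5.58 pos [ 615.8 -327.8   88.2] jaw 80.9 down [ 0.001 -0.    -1.   ] j6 -1.47 F [-0.1 -0.5 -0.4] w 30.2
  shift [ 28.  131.5 183.3] spin 4.9
```

Call:
apply_moves(
  targets="-25 0 0 0 0;-50 20 20 0 0;-50 132 183 5 0;-50 132 183 5 0;-50 132 183 5 0;-50 132 183 5 0;-50 132 183 5 0;-20 132 183 5 0;20 132 183 5 0;28 132 183 5 0",
)

```text
clock: 6.42
position: [510.4, -125.3, 55.6]
ee_rot: [-0.433, 0.56, 0.437, 0.556]
contact_force: [-1.8, -0.3, -0.7]
gripper_width: 42.7
```

Run:
```python
from h import *
go(515,-126,4,76)
d=save('wrist','w6')
```

```text
t 6.42 pos [ 510.4 -125.3   55.6] jaw 75.9 down [-0.008  0.001 -1.   ] j6 -1.88 F [-1.8 -0.3 -0.7] w 42.7
  shift [51.6 -5.1  0.5] spin -0.1
```

View pics/w6.png

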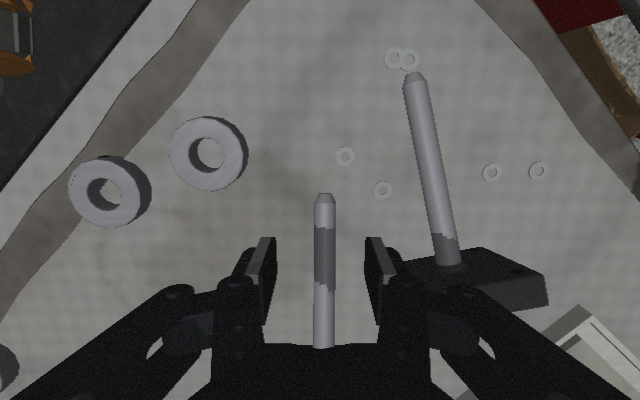

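Call:
apply_moves(
  targets="25 -1 1 0 0;45 -1 1 0 0;51 -1 1 0 0;51 -1 1 0 0;51 -1 1 0 1;51 -1 1 0 1;51 -1 1 0 1;51 -1 1 0 1;51 -1 1 0 1;51 -1 1 0 1",
)

```text
clock: 7.3
position: [516.4, -125.7, 10.2]
ee_rot: [-0.436, 0.557, 0.434, 0.558]
contact_force: [-0.7, -0.4, 5.7]
gripper_width: 10.3
```

Call:
apply_moves(
  targets="0 0 0 0 0.3;0 0 0 0 0.3;0 0 0 0 0.3;3 0 0 0 0.3;6 0 0 0 0.3;6 0 0 0 1;6 0 0 0 1;6 0 0 0 1;6 0 0 0 1;6 0 0 0 1",
)

```text
clock: 8.13
position: [514.8, -125.5, 2.4]
ee_rot: [-0.435, 0.558, 0.435, 0.557]
contact_force: [-0.7, 0.8, -0.8]
gripper_width: 12.4
```

Call:
apply_moves(
  targets="-11 -2 0 0 1;-22 -5 0 0 1;-32 -9 0 0 1;-42 -13 0 0 1;-51 -18 0 0 1;-60 -24 0 0 1;-68 -31 0 0 1;-75 -38 0 0 1;-81 -46 0 0 1;-84 -52 0 0 1",
)

```text
clock: 8.97
position: [565.6, -138.3, 86.2]
ee_rot: [-0.434, 0.558, 0.435, 0.557]
contact_force: [1.0, 1.5, -8.6]
gripper_width: 10.2
```

```bash
python3 -c "
from h import *
sidec('s7',140,360);go(0,0,0)"
```

```text
t 9.02 pos [ 567.  -138.3   86.5] jaw 75.9 down [ 0.  0. -1.] j6 -1.86 F [ 1.7 -0.9 -7.3] w 10.1
  shift [ 86.3 583.6  -4.4] spin 0
```

View pics/s7c.png

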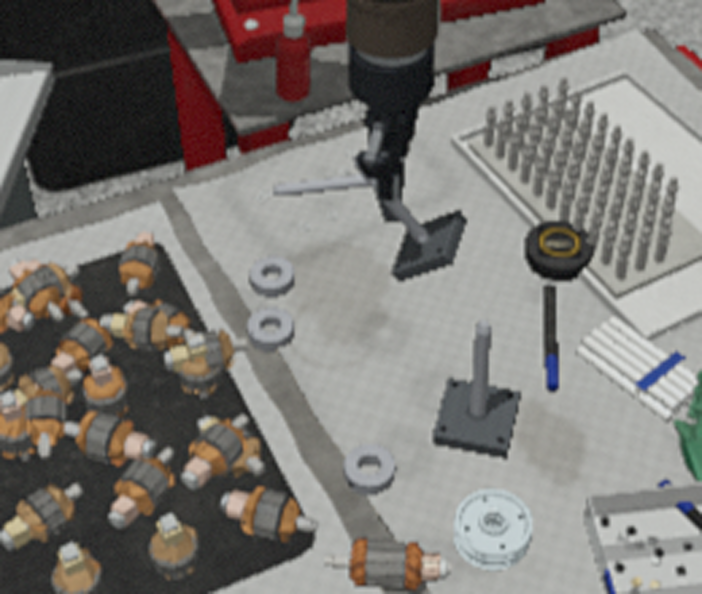

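Call:
apply_moves(
  targets="3 0 0 0 1;6 0 0 0 1;6 0 0 0 1",
)

```text
clock: 9.27
position: [567.4, -138.4, 85.7]
ee_rot: [-0.437, 0.556, 0.434, 0.558]
contact_force: [-6.2, 3.1, 20.3]
gripper_width: 10.1
```

Call:
apply_moves(
  targets="-4 0 0 0 1;-4 0 0 0 0.5;-4 0 0 0 0.3;-4 0 0 0 0.3;-4 0 0 0 0.3;-4 0 0 0 0.3",
)

```text
clock: 9.77
position: [565.8, -138.3, 84.4]
ee_rot: [-0.435, 0.558, 0.435, 0.558]
contact_force: [0.3, 0.4, 0.6]
gripper_width: 30.0
```

```bash
python3 -c "
from h import *
sidec('s8',140,360);go(458,-59,60,88);d=save('top','t8')"
```

```text
t 9.82 pos [ 565.8 -138.3   84.4] jaw 75.9 down [-0. -0. -1.] j6 -1.86 F [-1.1 -0.5 -0.3] w 29.7
  shift [ 24.4 123.8  50.6] spin -12.1
```

View pics/s8c.png

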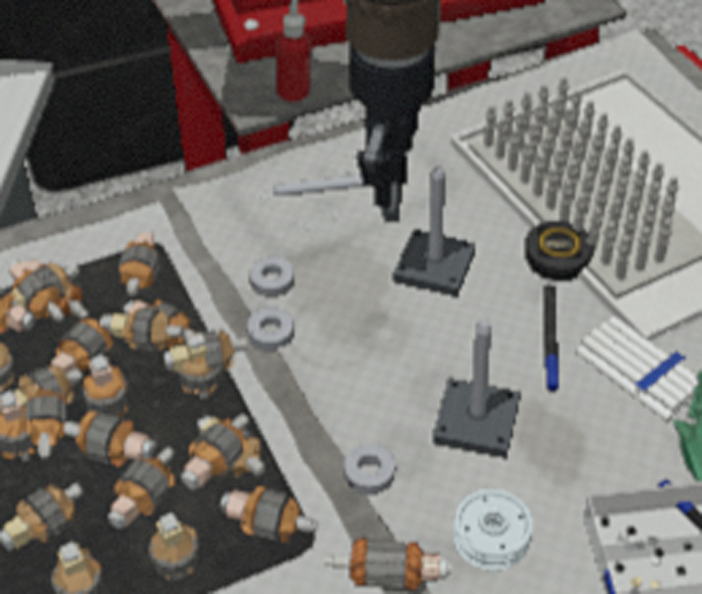

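Call:
apply_moves(
  targets="-30 10 0 0 0;-50 40 10 -5 0;-50 80 30 -12 0;-50 124 51 -12 0;-50 124 51 -12 0;-20 124 51 -12 0;10 124 51 -12 0;25 124 51 -12 0;25 124 51 -12 0;25 124 51 -12 0",
)

```text
clock: 10.7
position: [457.9, -58.6, 59.3]
ee_rot: [-0.491, 0.51, 0.491, 0.508]
contact_force: [0.5, 1.2, 0.6]
gripper_width: 42.8
```

```bash
python3 -c "
from h import *
d=save('wrist','w9');go(458,-58,3,88)"
```

```text
t 10.75 pos [458.8 -58.5  60.2] jaw 87.9 down [ 0.001 -0.    -1.   ] j6 -1.83 F [ 1.2 -0.1  0.8] w 42.7
  shift [57.2  0.9  0.5] spin -0.1
```

View pics/w9.png

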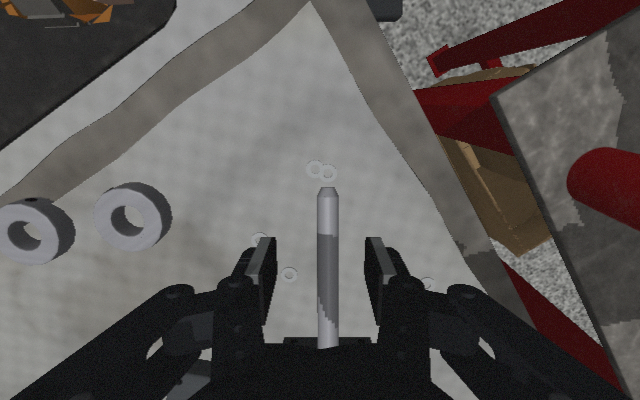

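Stem tip at (328,190), about 2 mm off centre; descend, grip.

Call:
apply_moves(
  targets="25 0 2 0 0;45 0 2 0 0;57 0 2 0 0;57 0 2 0 0;57 0 2 0 1;57 0 2 0 1;57 0 2 0 1;57 0 2 0 1;57 0 2 0 1;57 0 2 0 1",
)

```text
clock: 11.58
position: [459.4, -56.2, 4.0]
ee_rot: [-0.492, 0.508, 0.49, 0.51]
contact_force: [-1.0, 2.4, 7.4]
gripper_width: 11.4
```

Call:
apply_moves(
  targets="-11 -2 0 0 1;-22 -5 0 0 1;-32 -9 0 0 1;-42 -13 0 0 1;-51 -18 0 0 1;-60 -24 0 0 1;-68 -31 0 0 1;-74 -38 0 0 1;-78 -46 0 0 1;-78 -50 0 0 1",
)

```text
clock: 12.42
position: [507.7, -58.5, 81.3]
ee_rot: [-0.49, 0.51, 0.491, 0.508]
contact_force: [-8.6, 3.1, 13.9]
gripper_width: 10.8
```

```bash
python3 -c "
from h import *
sidec('s10',140,360);go(0,0,0)"
```

```text
t 12.47 pos [507.8 -58.5  81.4] jaw 87.9 down [-0.003 -0.001 -1.   ] j6 -1.81 F [-4.3  1.5  6.9] w 10.7
  shift [ 83.  509.3  40.1] spin 0
```

View pics/s10c.png

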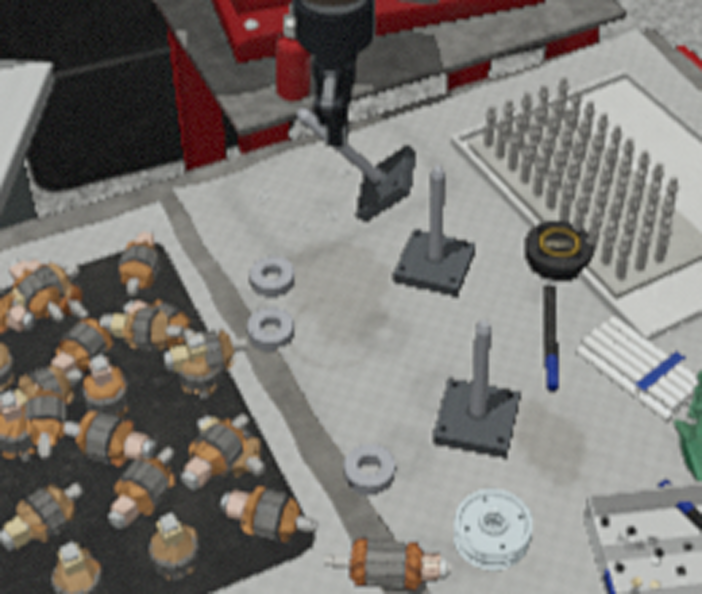

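Call:
apply_moves(
  targets="-5 -4 0 0 1;-10 -10 0 0 1;-13 -17 0 0 1;-13 -17 0 0 1",
)

```text
clock: 12.8
position: [529.2, -58.8, 95.6]
ee_rot: [-0.493, 0.507, 0.489, 0.511]
contact_force: [4.5, -0.3, 5.7]
gripper_width: 0.2
```

```bash
python3 -c "
from h import *
sidec('s11',140,360);go(0,0,0)"
```

```text
t 12.85 pos [529.1 -58.7  95.6] jaw 88.0 down [ 0.008  0.    -1.   ] j6 -1.8 F [3.1 0.8 2. ] w 0.5
  shift [ 91.3 531.6  39.7] spin 0
```

View pics/s11c.png

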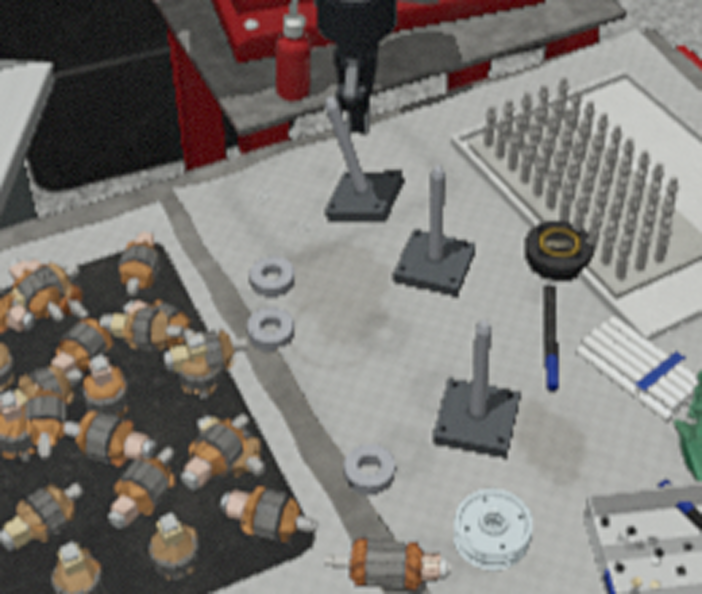

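Call:
apply_moves(
  targets="0 -5 0 0 1;0 -10 0 0 1;0 -15 0 0 1;0 -20 0 0 1;0 -25 0 0 1;0 -31 0 0 1;0 -37 0 0 1;0 -45 0 0 1;0 -55 0 0 1;0 -65 0 0 1",
)

```text
clock: 13.68
position: [590.0, -61.4, 93.4]
ee_rot: [-0.49, 0.51, 0.491, 0.509]
contact_force: [-0.1, 0.1, 0.9]
gripper_width: 0.4
```

```bash
python3 -c "
from h import *
sidec('s12',140,360);go(0,0,0);save('top','t12')"
```

```text
t 13.73 pos [592.2 -61.4  93.5] jaw 87.9 down [ 0.001 -0.    -1.   ] j6 -1.78 F [3.2 0.2 0.3] w 0.4
  shift [ 93.  594.2  39.8] spin 0
```

View pics/s12c.png

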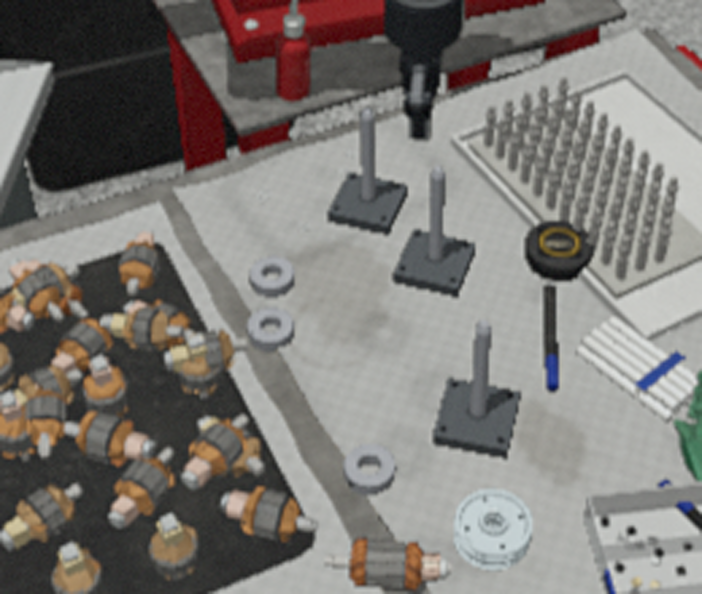

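Call:
apply_moves(
  targets="-40 -5 0 0 0;-80 -5 0 0 0;-120 -5 0 0 0;-140 30 -40 0 0;-140 60 -80 0 0;-140 90 -110 0 0;-140 130 -125 0 0;-140 130 -125 0 0;-140 130 -125 0 0;-140 130 -125 0 0",
)

```text
clock: 14.62
position: [453.8, -182.0, 234.0]
ee_rot: [-0.49, 0.509, 0.49, 0.51]
contact_force: [0.7, 0.6, 0.2]
gripper_width: 42.8
```

```bash
python3 -c "
from h import *
go(0,0,0);d=save('wrist','w13');save('top','t13');go(0,0,0)
t=load('t13');i=t['img'][140:290,260:500,::-1]; cv2.imwrite('pics/t13c.png',cv2.resize(i,None,fx=3.3,fy=3.3,interpolation=cv2.INTER_CUBIC))"
```

```text
t 14.62 pos [ 453.8 -182.   234. ] jaw 87.8 down [ 0.  0. -1.] j6 -1.56 F [0.7 0.6 0.2] w 42.8
  shift [234.  460.6 164.2] spin 0
t 14.72 pos [ 455.5 -181.3  233.7] jaw 87.9 down [ 0.  0. -1.] j6 -1.56 F [0.4 0.5 1.4] w 42.8
  shift [233.7 461.9 164.4] spin 0
```

View pics/w13.png

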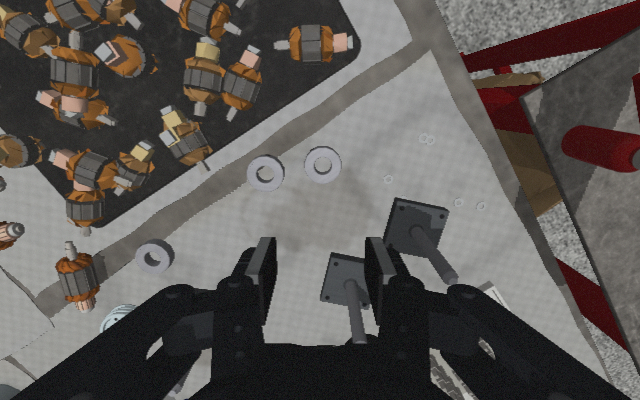

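View pics/t13c.png

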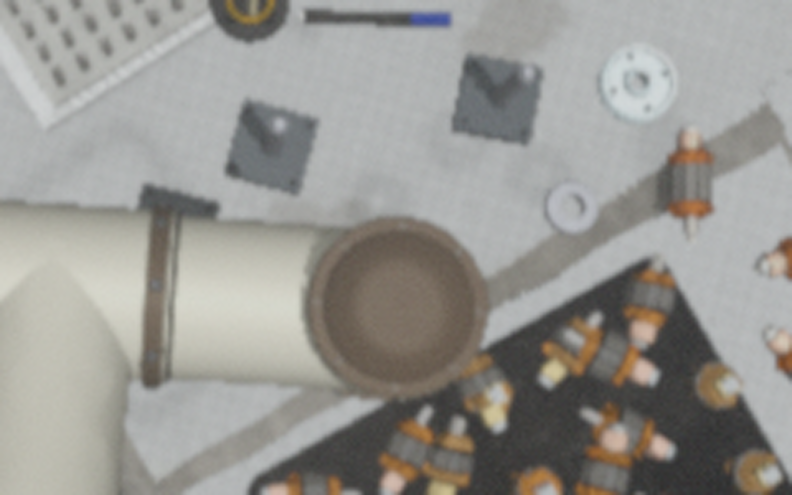

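Run:
```python
from h import *
t=load('t13');s=load('s12');w=load('w13');t0=load('top0')
tc=lambda u,v:(260+u/3.3,140+v/3.3); sc=lambda u,v:(200+u/2.7,140+v/2.7)
print('feet top',plane(t,*tc(272,146),16).round(1),plane(t,*tc(497,98),16).round(1))
print('tips top',plane(t,*tc(280,124),130).round(1),plane(t,*tc(527,72),130).round(1))
print('tips side',[plane(s,*sc(*q),130).round(1) for q in [(367,112),(437,170),(483,325)]])
print('feet side',[plane(s,*sc(*q),16).round(1) for q in [(368,199),(435,256),(479,411)]])
print('wrist tips',plane(w,452,278,130).round(1),plane(w,362,340,130).round(1))
print('wrist foot1',plane(w,416,228,16))
print('wrist col',[plane(w,*q,14).round(1) for q in [(323,164),(265,173),(154,255)]])
i=load('t12')['img'][140:290,260:500,::-1]; cv2.imwrite('pics/t12c.png',cv2.resize(i,None,fx=3.3,fy=3.3,interpolation=cv2.INTER_CUBIC))
```

```text
feet top [ 606.7 -153.1   16. ] [ 650.2 -338.4   16. ]
tips top [ 607.2 -153.3  130. ] [ 650.4 -339.1  130. ]
tips side [array([539.9, -79.7, 130. ]), array([ 609.7, -159.1,  130. ]), array([ 653.4, -345.4,  130. ])]
feet side [array([540.1, -79.1,  16. ]), array([ 610.9, -156. ,   16. ]), array([ 655.7, -342.4,   16. ])]
wrist tips [536.1 -70.6 130. ] [ 598.6 -149.3  130. ]
wrist foot1 [536.03357709 -69.2831607   16.        ]
wrist col [array([ 453.2, -179.8,   14. ]), array([ 461.3, -247.7,   14. ]), array([ 561.3, -396.4,   14. ])]
```

View pics/t12c.png

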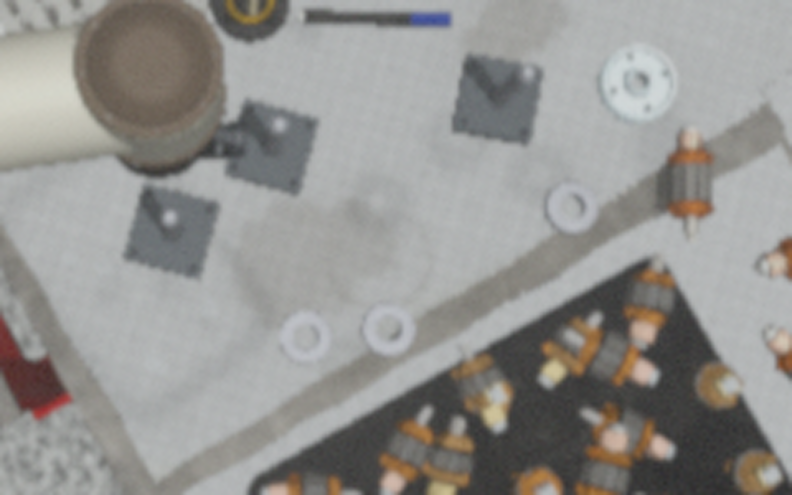

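Run:
```python
from h import *
t=load('t12')
tc=lambda u,v:(260+u/3.3,140+v/3.3)
print(plane(t,*tc(171,231),16).round(1),plane(t,*tc(170,216),130).round(1))
print('caps',plane(t,*tc(305,336),16).round(1),plane(t,*tc(388,330),16).round(1))
go(453.5,-180.5,90,0)
```

```text
[535.3 -71.6  16. ] [536.5 -72.3 130. ]
caps [ 451.7 -181.9   16. ] [ 457.6 -249.4   16. ]
t 14.72 pos [ 455.5 -181.3  233.7] jaw 87.9 down [ 0.  0. -1.] j6 -1.56 F [0.4 0.5 1.4] w 42.8
  shift [143.7   2.    0.7] spin 87.9
```

Call:
apply_moves(
  targets="0 2 1 -7 -0.6;10 2 1 -14 -0.6;20 2 1 -21 -0.6;40 2 1 -28 -0.6;60 2 1 -35 -0.6;80 2 1 -42 -0.6;100 2 1 -49 -0.6;115 2 1 -56 -0.6;125 2 1 -63 -0.6;125 2 1 -70 -0.6",
)

```text
clock: 15.55
position: [452.6, -179.4, 105.7]
ee_rot: [-0.692, 0.133, 0.697, 0.133]
contact_force: [-0.1, 0.7, -0.5]
gripper_width: 68.4
```

Call:
apply_moves(
  targets="0 0 0 -7 -0.6;0 0 0 -14 -0.6;0 0 0 -18 -0.6;0 0 0 -18 -0.6;0 0 0 -18 -0.6",
)

```text
clock: 15.97
position: [454.1, -179.9, 108.2]
ee_rot: [-0.706, 0.026, 0.707, 0.026]
contact_force: [-0.1, -0.1, -0.3]
gripper_width: 68.3
```

Run:
```python
from h import *
d=save('wrist','w14');go(453.5,-180.5,3,0)
```

```text
t 16.02 pos [ 454.  -179.9  108.3] jaw 175.8 down [-0.001  0.    -1.   ] j6 -0.03 F [ 0.4  0.7 -0.4] w 68.5
  shift [105.3   0.6   0.4] spin -4.2
```

View pics/w14.png

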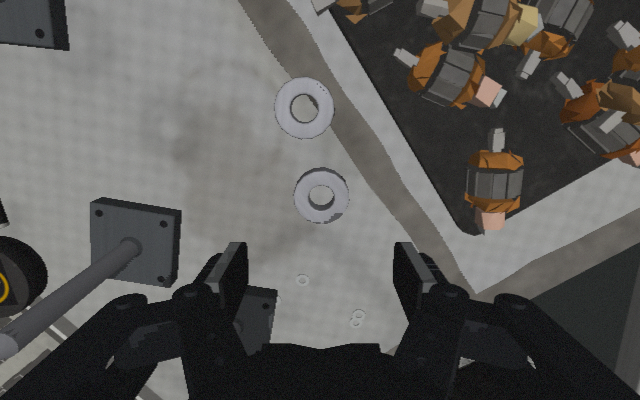

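Run:
```python
from h import *
w=load('w14')
for q in [(321,195),(304,107)]:
    print(plane(w,*q,14).round(1))
print(proj(w,(454,-180,14)))
for x,y in [(454,-180),(453,-240)]: print(plane(w,*proj(w,(x,y,0)),0))
```

```text
[ 454.2 -182.4   14. ]
[ 461.7 -249.    14. ]
[321.50259889 197.95798716]
[ 454. -180.    0.]
[ 453. -240.    0.]
```

Call:
apply_moves(
  targets="40 2 0 0 -0.6;75 2 0 0 -0.6;95 2 0 0 -0.6;105 2 0 0 -0.6;105 2 0 0 -0.6;105 2 0 0 1;105 2 0 0 1;105 2 0 0 1;105 2 0 0 1;105 2 0 0 1",
)

```text
clock: 16.85
position: [455.1, -182.5, 5.0]
ee_rot: [0.708, -0.025, -0.705, -0.025]
contact_force: [1.7, 0.2, 2.9]
gripper_width: 41.8
```

Call:
apply_moves(
  targets="-20 0 0 0 1;-50 0 0 0 1;-90 0 0 0 1;-130 0 0 0 1;-160 0 0 0 1;-175 0 0 0 1;-175 0 0 0 1",
)

```text
clock: 17.43
position: [455.0, -182.7, 182.9]
ee_rot: [0.71, -0.026, -0.704, -0.025]
contact_force: [0.6, -0.1, -1.2]
gripper_width: 41.6
```

Run:
```python
from h import *
d=save('wrist','w15');go(536.5,-70,150)
sidec('s15',140,360)
```

```text
t 17.48 pos [ 453.5 -182.3  180.2] jaw 175.9 down [ 0.004  0.    -1.   ] j6 -0.02 F [-0.1  0.5 -1.9] w 41.3
  shift [  30.6 -118.   -74.5] spin 0
```

View pics/w15.png

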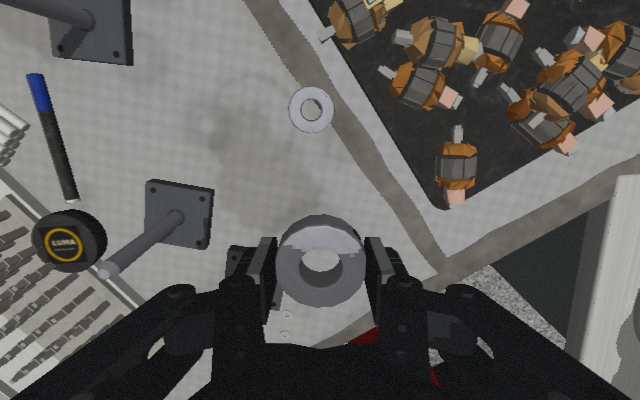

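View pics/s15c.png

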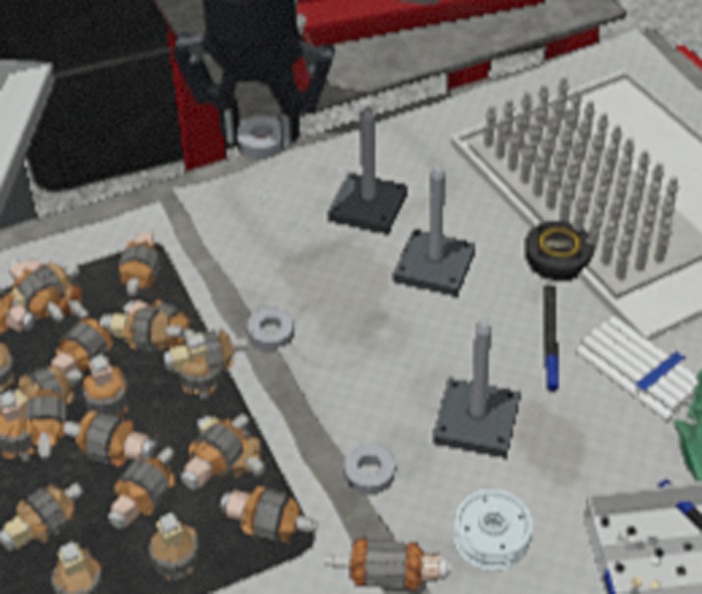

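Run:
```python
from h import *
w=load('w15'); w2=load('w14')
for z in (175,183,191): print(z,proj(w,(453.5,-182.3,z)), plane(w,320,255,z).round(1))
print(plane(w,107,269,130).round(1),plane(w,181,217,16).round(1))
i=w['img'][200:320,250:400,::-1]; cv2.imwrite('pics/w15c.png',cv2.resize(i,None,fx=5,fy=5,interpolation=cv2.INTER_CUBIC))
```

```text
175 [325.18034104 247.30104908] [ 456.5 -178.1  175. ]
183 [325.28345715 254.42204101] [ 456.1 -182.2  183. ]
191 [325.39715963 262.27410605] [ 455.8 -186.2  191. ]
[ 606.3 -154.3  130. ] [ 604.7 -150.2   16. ]
```

View pics/w15c.png

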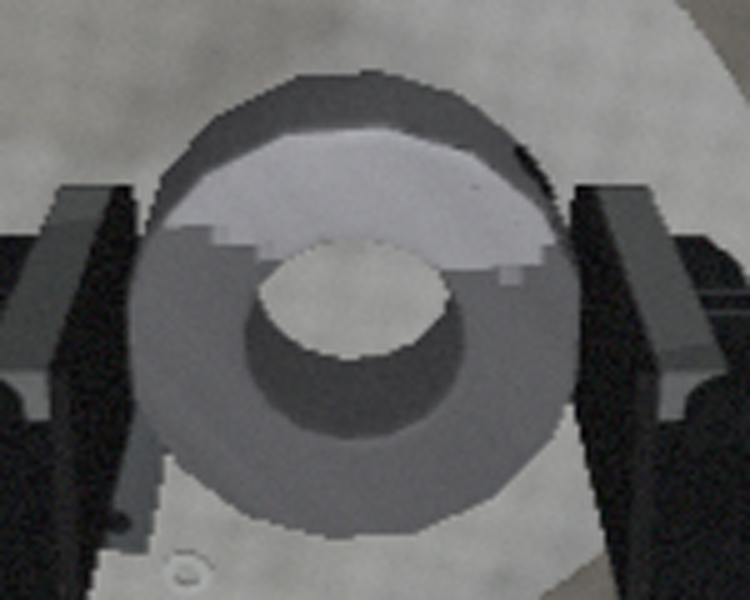

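Run:
```python
from h import *
go(537,-71.5,150)
```

```text
t 17.53 pos [ 452.4 -182.1  178.4] jaw 175.8 down [-0.     0.001 -1.   ] j6 -0.02 F [-0.1  0.9 -2.1] w 42.0
  shift [  28.5 -116.4  -76.4] spin 0
```

Call:
apply_moves(
  targets="0 -28 -18 0 1;0 -58 -38 0 1;0 -88 -58 0 1;0 -110 -72 0 1;0 -116 -76 0 1;0 -116 -76 0 1;15 -116 -76 0 1;28 -116 -76 0 1;28 -116 -76 0 1;28 -116 -76 0 1",
)

```text
clock: 18.37
position: [535.6, -73.2, 149.2]
ee_rot: [-0.705, 0.026, 0.708, 0.026]
contact_force: [-0.1, 0.3, -1.5]
gripper_width: 41.5
```

Run:
```python
from h import *
sidec('s16',120,260,260,420);go(537,-71.5,150)
d=save('wrist','w16')
i=d['img'][200:320,250:400,::-1]; cv2.imwrite('pics/w16c.png',cv2.resize(i,None,fx=5,fy=5,interpolation=cv2.INTER_CUBIC))
```

```text
t 18.42 pos [536.6 -73.  150.3] jaw 175.8 down [-0.002 -0.001 -1.   ] j6 -0.24 F [-0.4  0.1 -1.3] w 41.5
  shift [ 0.3 -1.6 -0.3] spin 0
```

View pics/s16c.png

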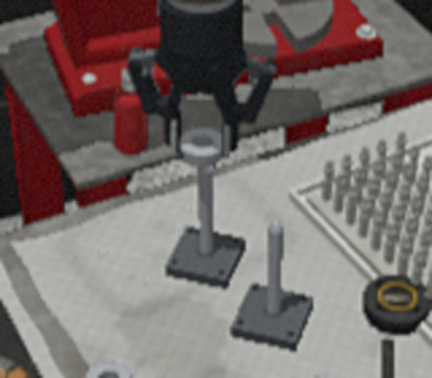

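View pics/w16c.png

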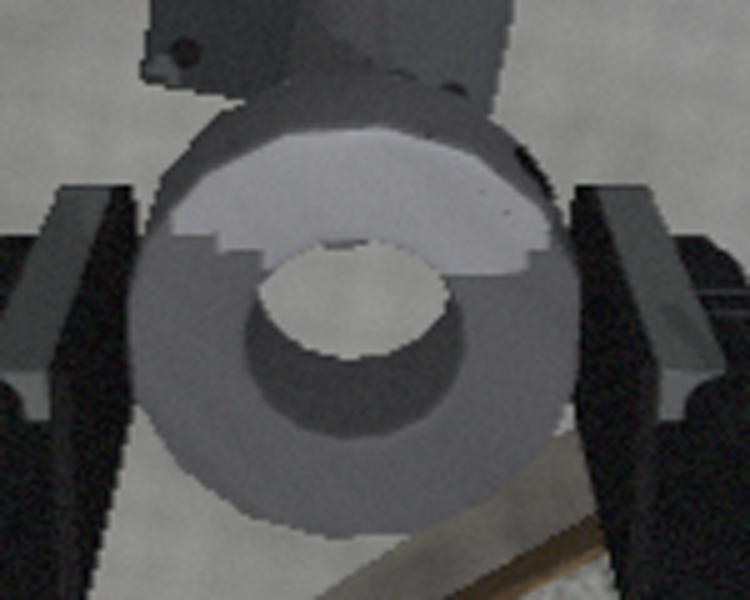

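Run:
```python
from h import *
w=load('w16')
print(plane(w,319,249.4,130).round(1))
print('collar top centre',plane(w,321,266.6,161).round(1), plane(w,320.8,259.8,145).round(1))
go(537,-71.5,150)
s=load('s16'); 
# side: collar ellipse centre crop (202,142) top face
print(plane(s,260+202/2.7,120+141/2.7,161).round(1))
```

```text
[538.8 -65.6 130. ]
collar top centre [537.3 -72.  161. ] [537.7 -67.  145. ]
t 18.47 pos [537.2 -72.8 150.9] jaw 175.8 down [-0. -0. -1.] j6 -0.24 F [ 0.   0.1 -1. ] w 41.6
  shift [ 0.9 -1.3  0.3] spin 0
[537.3 -80.7 161. ]
```

Call:
apply_moves(
  targets="0 -1.5 -1.5 0 1;10 -1.5 -1.5 0 1;20 -1.5 -1.5 0 1;30 -1.5 -1.5 0 1;36 -1.5 -1.5 0 1",
)

```text
clock: 18.88
position: [537.9, -70.8, 112.6]
ee_rot: [-0.706, 0.026, 0.708, 0.025]
contact_force: [-1.0, 0.1, -2.3]
gripper_width: 42.0
```

Call:
apply_moves(
  targets="15 0 0 0 1;30 0 0 0 1;40 0 0 0 1;46 0 0 0 1;46 0 0 0 1",
)

```text
clock: 19.3
position: [538.0, -70.9, 66.9]
ee_rot: [-0.705, 0.026, 0.708, 0.025]
contact_force: [-0.8, -0.5, -2.1]
gripper_width: 41.8
```

Run:
```python
from h import *
sidec('s17',120,260,260,420);go(537,-71.5,150)
```

```text
t 19.35 pos [538.7 -70.8  68. ] jaw 175.9 down [-0.002 -0.    -1.   ] j6 -0.24 F [-0.3 -0.4 -1.3] w 42.1
  shift [-82.    0.8   1.8] spin 0
```

View pics/s17c.png

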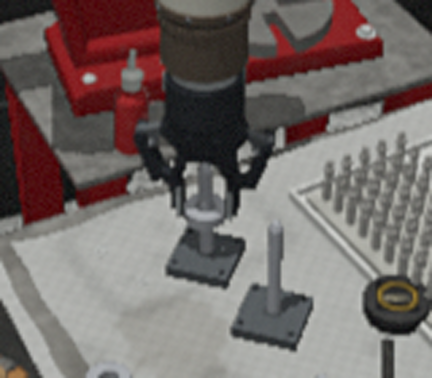

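Threaded on the stem. Release, then rise.

Call:
apply_moves(
  targets="0 0 0 0 0;0 0 0 0 -0.5;0 0 0 0 -0.6;0 0 0 0 -0.6;-30 0 0 0 -0.6;-70 0 0 0 -0.6;-110 0 0 0 -0.6;-110 0 0 0 -0.6",
)

```text
clock: 20.02
position: [544.3, -70.9, 188.0]
ee_rot: [0.713, -0.025, -0.7, -0.025]
contact_force: [0.6, 0.1, 0.6]
gripper_width: 68.5
```

Run:
```python
from h import *
sidec('s18',140,360);go(461.5,-247.5,108)
```

```text
t 20.07 pos [542.3 -70.6 184.3] jaw 175.9 down [ 0.012  0.001 -1.   ] j6 -0.24 F [-0.1 -0.5 -0.4] w 68.1
  shift [ 75.1 182.3  68.9] spin 0
```

View pics/s18c.png

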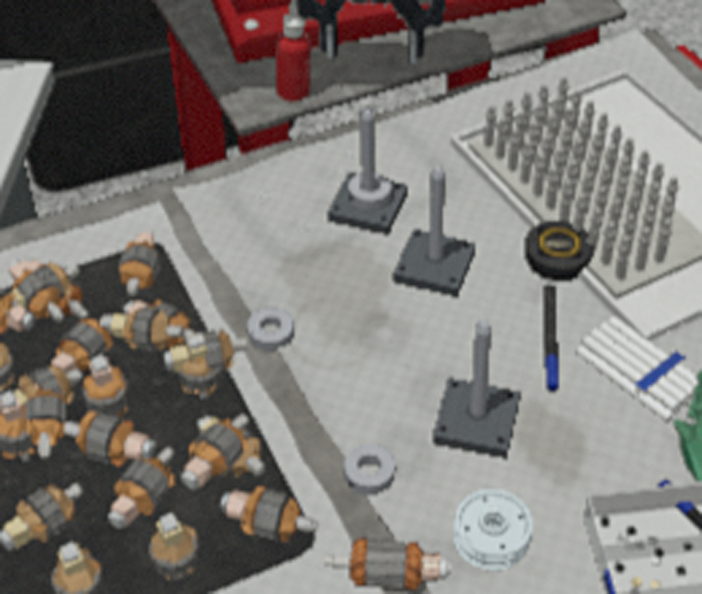

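Call:
apply_moves(
  targets="0 30 10 0 -0.6;0 60 22 0 -0.6;0 98 37 0 -0.6;0 135 51 0 -0.6;0 165 62 0 -0.6;0 182 69 0 -0.6;30 182 69 0 -0.6;60 182 69 0 -0.6;70 182 69 0 -0.6;70 182 69 0 -0.6",
)

```text
clock: 20.9
position: [454.8, -246.9, 105.8]
ee_rot: [-0.704, 0.025, 0.709, 0.026]
contact_force: [-0.6, -0.7, 0.6]
gripper_width: 68.2
```

Run:
```python
from h import *
d=save('wrist','w19');go(461.5,-248,3)
```

```text
t 20.95 pos [ 456.5 -247.3  107.8] jaw 175.9 down [-0.003  0.    -1.   ] j6 0.11 F [-0.1 -0.1  1.1] w 68.5
  shift [104.8   0.4  -5.3] spin 0
```

View pics/w19.png

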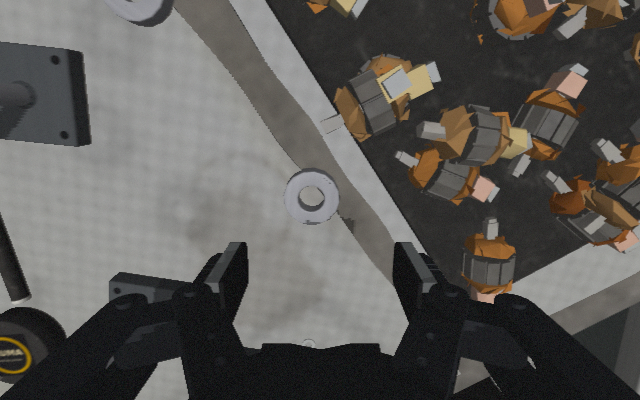

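Call:
apply_moves(
  targets="35 1 -5 0 -0.6;70 1 -5 0 -0.6;92 1 -5 0 -0.6;105 1 -5 0 -0.6;105 1 -5 0 -0.6;105 1 -5 0 1;105 1 -5 0 1;105 1 -5 0 1;105 1 -5 0 1;105 1 -5 0 1",
)

```text
clock: 21.78
position: [463.6, -248.9, 6.1]
ee_rot: [0.708, -0.025, -0.705, -0.025]
contact_force: [-1.6, 2.2, 7.0]
gripper_width: 41.7
```

Call:
apply_moves(
  targets="-20 0 0 0 1;-50 0 0 0 1;-90 0 0 0 1;-130 0 0 0 1;-160 0 0 0 1;-175 0 0 0 1;-175 0 0 0 1;-175 0 0 0 1",
)

```text
clock: 22.45
position: [462.2, -248.5, 180.0]
ee_rot: [0.708, -0.025, -0.705, -0.026]
contact_force: [-0.9, -0.5, -2.0]
gripper_width: 41.0
```

```bash
cat >> h.py <<'E'
def wc(f):
    d=save('wrist',f); i=d['img'][200:320,250:400,::-1]; cv2.imwrite(f'pics/{f}c.png',cv2.resize(i,None,fx=5,fy=5,interpolation=cv2.INTER_CUBIC)); return d
E
python3 - <<'E'
from h import *
wc('w20');go(608.5,-152,150)
E
```

```text
t 22.5 pos [ 461.4 -248.3  178.5] jaw 175.9 down [ 0.     0.001 -1.   ] j6 0.11 F [-0.5  0.2 -1.9] w 41.4
  shift [  28.6 -106.7 -139.7] spin 0
```

View pics/w20c.png

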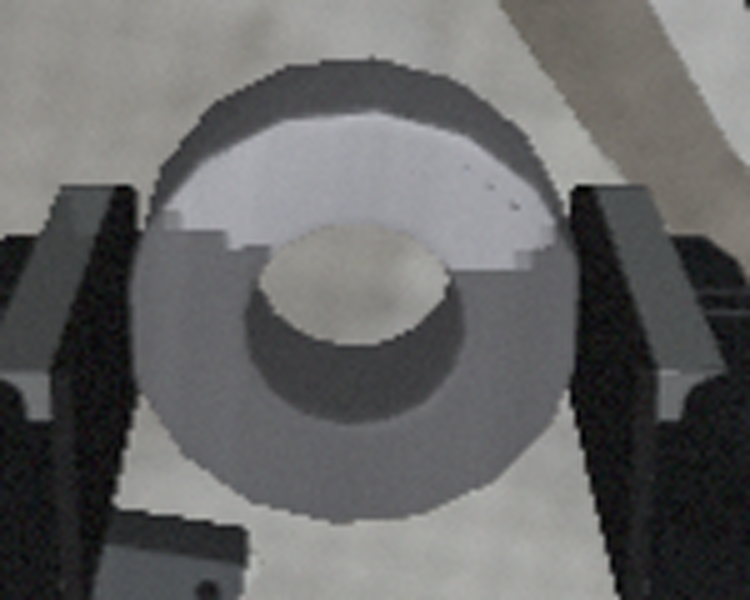

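Call:
apply_moves(
  targets="0 -22 -30 0 1;0 -45 -58 0 1;0 -66 -86 0 1;0 -88 -115 0 1;0 -102 -134 0 1;0 -107 -139 0 1;10 -107 -139 0 1;20 -107 -139 0 1;25 -107 -139 0 1;25 -107 -139 0 1",
)

```text
clock: 23.33
position: [605.7, -152.6, 150.8]
ee_rot: [-0.705, 0.026, 0.709, 0.026]
contact_force: [0.1, -0.7, -0.9]
gripper_width: 41.5
```

Run:
```python
from h import *
go(0,0,0);sidec('s21',120,260,260,420)
wc('w21');go(608.2,-151,150)
```

```text
t 23.33 pos [ 605.7 -152.6  150.8] jaw 175.8 down [-0.006  0.001 -1.   ] j6 -0.08 F [ 0.1 -0.7 -0.9] w 41.5
  shift [ 154.5 -107.7  614.3] spin 0
t 23.43 pos [ 607.4 -152.8  153.2] jaw 175.8 down [-0.001 -0.    -1.   ] j6 -0.08 F [-0.1 -0.4 -1.2] w 41.3
  shift [ 3.2 -1.8 -0.7] spin 0
```

View pics/s21c.png

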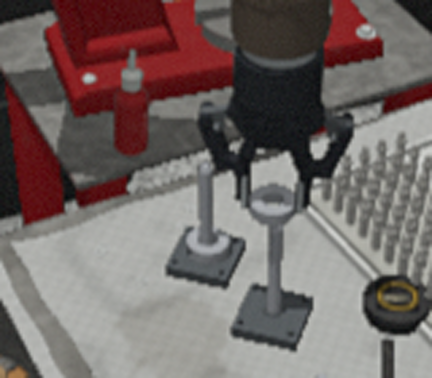

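View pics/w21c.png

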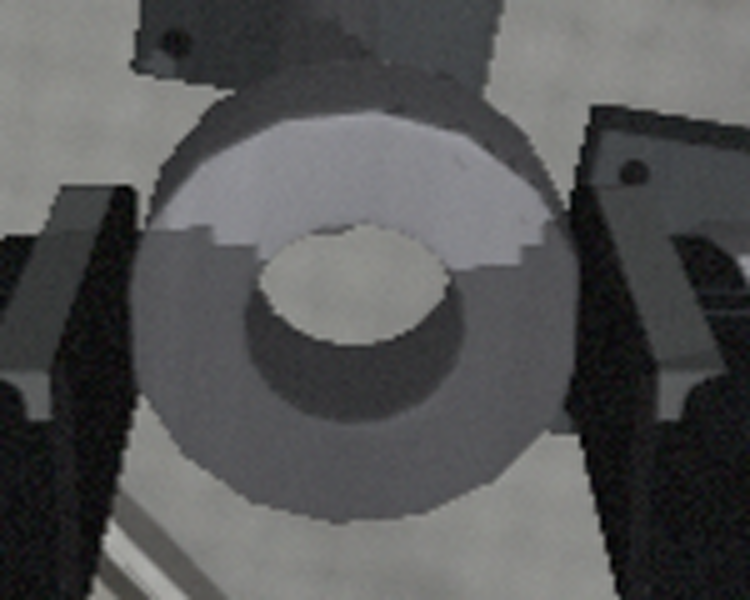

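Call:
apply_moves(
  targets="0 -1.5 -2 0 1;10 -1.5 -2 0 1;20 -1.5 -2 0 1;30 -1.5 -2 0 1;38 -1.5 -2 0 1;38 -1.5 -2 0 1",
)

```text
clock: 23.93
position: [608.7, -150.4, 112.6]
ee_rot: [-0.705, 0.025, 0.709, 0.026]
contact_force: [-1.6, 0.3, -2.6]
gripper_width: 41.5
```

Call:
apply_moves(
  targets="15 0 0 0 1;30 0 0 0 1;40 0 0 0 1;46 0 0 0 1;46 0 0 0 1",
)

```text
clock: 24.35
position: [609.6, -150.5, 68.0]
ee_rot: [-0.706, 0.025, 0.708, 0.025]
contact_force: [-0.4, -0.1, -1.4]
gripper_width: 41.4
```

Run:
```python
from h import *
sidec('s22',120,260,260,420);go(537,-71.5,150)
```

```text
t 24.4 pos [ 610.3 -150.6   69.1] jaw 175.9 down [-0.001 -0.    -1.   ] j6 -0.09 F [ 0.1 -0.5 -0.9] w 41.5
  shift [-80.8 -73.7  78.9] spin 0
```

View pics/s22c.png

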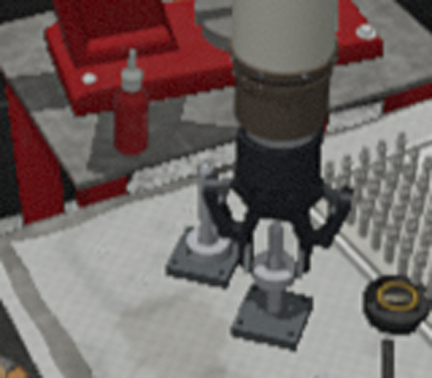

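Call:
apply_moves(
  targets="0 0 0 0 0;0 0 0 0 -0.4;0 0 0 0 -0.4;0 0 0 0 -0.4;-30 0 0 0 -0.4;-70 0 0 0 -0.4;-110 0 0 0 -0.4;-110 0 0 0 -0.6",
)

```text
clock: 25.07
position: [615.6, -151.7, 190.2]
ee_rot: [0.713, -0.026, -0.7, -0.024]
contact_force: [2.6, -0.5, 1.6]
gripper_width: 67.6
```

Run:
```python
from h import *
sidec('s23',140,360);go(562.5,-395,108,120)
```

```text
t 25.12 pos [ 613.8 -151.   186.2] jaw 175.9 down [ 0.013 -0.001 -1.   ] j6 -0.09 F [-0.  -0.5 -0.7] w 68.4
  shift [ 77.9 247.   34.8] spin 55.9
```

View pics/s23c.png

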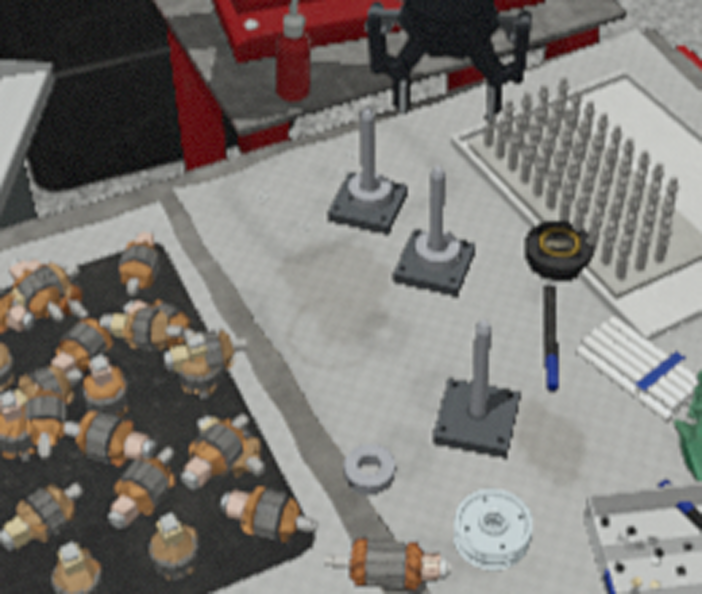

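Call:
apply_moves(
  targets="0 35 5 0 -0.6;0 75 12 0 -0.6;0 115 18 0 -0.6;0 155 26 0 -0.6;0 195 35 0 -0.6;0 230 35 0 -0.6;0 246 35 0 -0.6;20 246 35 0 -0.6;50 246 35 0 -0.6;70 246 35 0 -0.6",
)

```text
clock: 25.95
position: [556.9, -393.1, 107.0]
ee_rot: [-0.706, 0.025, 0.707, 0.027]
contact_force: [-0.5, 0.8, -0.6]
gripper_width: 68.3
```

Run:
```python
from h import *
go(0,0,0);d=save('wrist','w24');d=save('wrist','w25');go(562.5,-397.5,3)
print(proj(d,(562.5,-397,14)))
```

```text
t 25.95 pos [ 556.9 -393.1  107. ] jaw 175.8 down [-0.002  0.002 -1.   ] j6 0.31 F [-0.5  0.8 -0.6] w 68.3
  shift [ 108.7 -351.   584. ] spin 0
t 26.05 pos [ 555.2 -391.7  104.5] jaw 175.8 down [-0.009  0.005 -1.   ] j6 0.31 F [-0.6 -0.1 -0.3] w 68.3
  shift [101.4   5.7  -8.6] spin 0
[309.46060986 193.43747874]
```

View pics/w25.png

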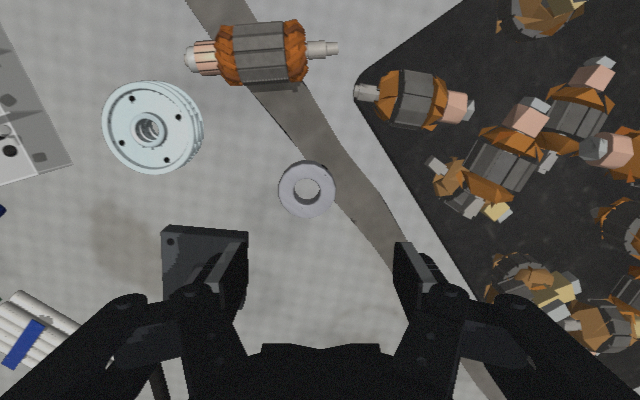

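Run:
```python
from h import *
d=save('wrist','w26')
print(proj(d,(562.5,-397,14)),plane(d,307,190,14));go(562.5,-397.5,3)
g=cv2.cvtColor(d['img'],cv2.COLOR_RGB2HSV)
cv2.imwrite('pics/w26c.png',cv2.resize(d['img'][140:240,240:380,::-1],None,fx=5,fy=5))
```

```text
[310.39204671 193.11412217] [ 564.87250966 -399.64956251   14.        ]
t 26.1 pos [ 556.9 -392.7  107.5] jaw 175.9 down [-0.004  0.002 -1.   ] j6 0.31 F [0.5 0.6 1.5] w 68.5
  shift [104.5   4.6  -6.4] spin 0
```

View pics/w26c.png

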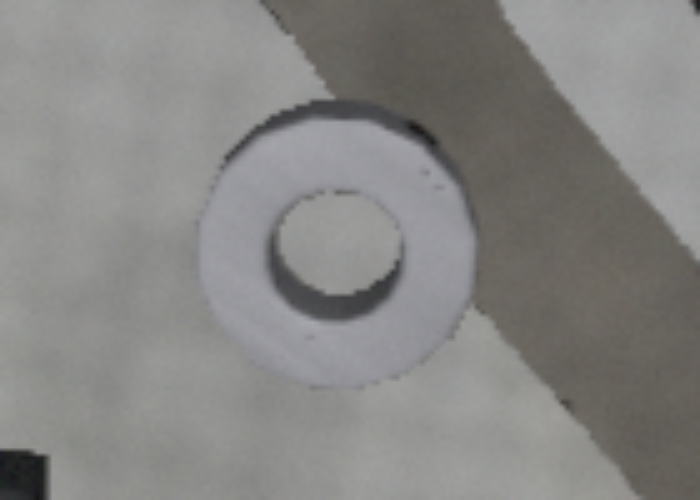

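Call:
apply_moves(
  targets="20 6 -7.5 0 -0.6;55 6 -7.5 0 -0.6;85 6 -7.5 0 -0.6;104 6 -7.5 0 -0.6;104 6 -7.5 0 -0.6;104 6 -7.5 0 1;104 6 -7.5 0 1;104 6 -7.5 0 1;104 6 -7.5 0 1;104 6 -7.5 0 1",
)

```text
clock: 26.93
position: [567.3, -401.0, 9.3]
ee_rot: [0.709, -0.026, -0.705, -0.024]
contact_force: [-0.1, 0.4, 6.2]
gripper_width: 41.0
```

Call:
apply_moves(
  targets="-20 0 0 0 1;-50 0 0 0 1;-90 0 0 0 1;-130 0 0 0 1;-160 0 0 0 1;-175 0 0 0 1;-175 0 0 0 1;-175 0 0 0 1",
)

```text
clock: 27.6
position: [565.0, -399.7, 181.6]
ee_rot: [0.707, -0.025, -0.706, -0.026]
contact_force: [-0.1, 0.3, -2.1]
gripper_width: 40.5
```

Run:
```python
from h import *
wc('w27');go(652,-337,150)
```

```text
t 27.65 pos [ 564.2 -399.3  179.6] jaw 175.9 down [-0.001  0.002 -1.   ] j6 0.31 F [-1.3 -0.3 -2.5] w 41.0
  shift [ 29.6 -68.4 -83.1] spin 0
```

View pics/w27c.png

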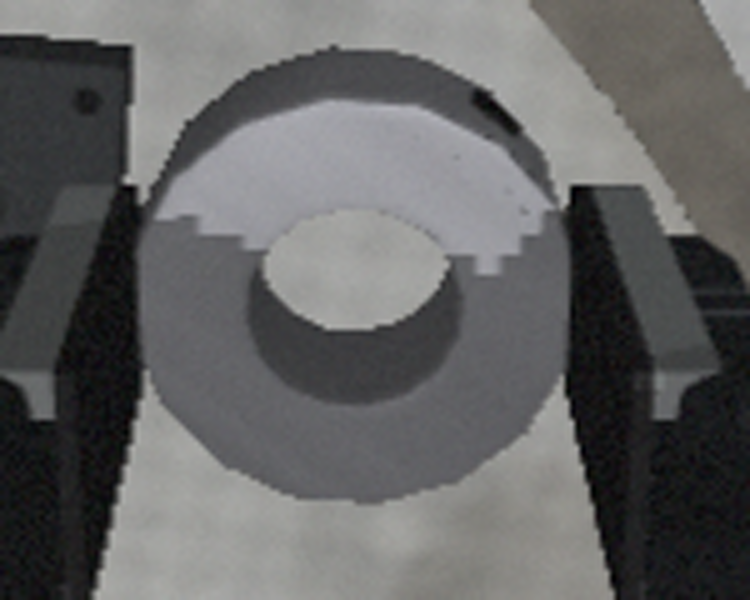

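Call:
apply_moves(
  targets="0 -15 -18 0 1;0 -35 -43 0 1;0 -53 -65 0 1;0 -65 -80 0 1;0 -68 -82.5 0 1;0 -68 -82.5 0 1;10 -68 -82.5 0 1;24 -68 -82.5 0 1;24 -68 -82.5 0 1;24 -68 -82.5 0 1",
)

```text
clock: 28.48
position: [650.2, -338.6, 154.6]
ee_rot: [-0.705, 0.025, 0.708, 0.026]
contact_force: [-0.1, -0.5, 0.3]
gripper_width: 41.2
```

Run:
```python
from h import *
go(0,0,0);sidec('s28',200,360,300,460)
wc('w28');go(651.4,-337,150)
```

```text
t 28.48 pos [ 650.2 -338.6  154.6] jaw 175.8 down [-0.004  0.001 -1.   ] j6 0.19 F [-0.1 -0.5  0.3] w 41.2
  shift [ 157.7 -290.   672.6] spin 0
t 28.58 pos [ 651.7 -338.9  157. ] jaw 175.8 down [ 0. -0. -1.] j6 0.19 F [-0.9 -0.1 -0.7] w 40.9
  shift [ 7.  -1.9  0.4] spin 0
```

View pics/s28c.png

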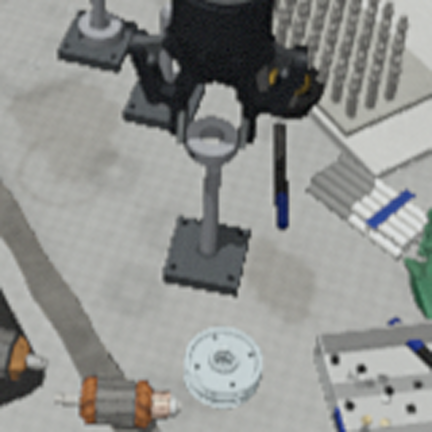

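View pics/w28c.png

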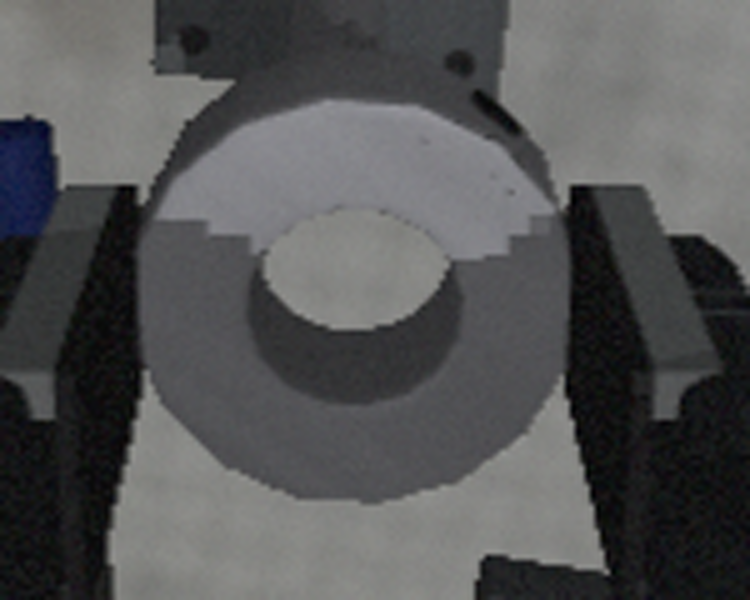

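Call:
apply_moves(
  targets="0 -2 -1 0 1;10 -2 -1 0 1;20 -2 -1 0 1;30 -2 -1 0 1;38 -2 -1 0 1;42 -2 -1 0 1;42 -2 -1 0 1",
)

```text
clock: 29.17
position: [652.5, -336.1, 112.5]
ee_rot: [-0.706, 0.025, 0.708, 0.026]
contact_force: [0.1, -1.1, -2.1]
gripper_width: 41.0
```

Call:
apply_moves(
  targets="15 0 0 0 1;28 0 0 0 1;38 0 0 0 1;43 0 0 0 1;43 0 0 0 1",
)

```text
clock: 29.58
position: [652.5, -336.1, 69.6]
ee_rot: [-0.706, 0.025, 0.708, 0.026]
contact_force: [0.2, -1.9, -2.7]
gripper_width: 40.8
```

Run:
```python
from h import *
sidec('s29',200,360,300,460);go(651.4,-337,150)
```

```text
t 29.63 pos [ 652.7 -336.2   70.5] jaw 175.9 down [-0.002  0.001 -1.   ] j6 0.18 F [ 0.2 -1.5 -2.6] w 40.7
  shift [-79.5   0.9   1.4] spin 0
```

View pics/s29c.png

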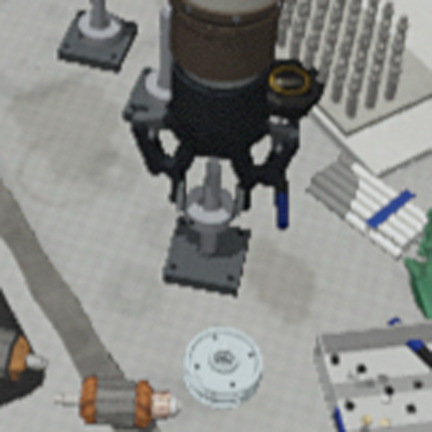

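Threaded. Release, rise and move away toward the robot for a clear view.

Call:
apply_moves(
  targets="0 0 0 0 0;0 0 0 0 -0.4;0 0 0 0 -0.4;0 0 0 0 -0.4;-30 0 0 0 -0.4;-70 0 0 0 -0.4;-110 0 0 0 -0.4;-130 0 0 0 -0.4;-130 0 0 0 -0.4",
)

```text
clock: 30.38
position: [656.2, -337.4, 210.7]
ee_rot: [0.712, -0.027, -0.702, -0.023]
contact_force: [0.2, -0.5, 0.3]
gripper_width: 59.7
```

Call:
apply_moves(
  targets="0 0 30 0 0;0 10 60 0 0;0 30 95 0 0;0 60 125 0 0;0 85 150 0 0;0 110 170 0 0;0 130 190 0 0;0 130 190 0 0;0 130 190 0 0;0 130 190 0 0",
)

```text
clock: 31.22
position: [454.7, -451.9, 201.7]
ee_rot: [0.707, -0.025, -0.706, -0.025]
contact_force: [0.1, 0.4, 0.5]
gripper_width: 42.4
```

Run:
```python
from h import *
sidec('s30',140,360);d=save('top','t30');go(0,0,0)
i=d['img'][140:290,260:500,::-1]; cv2.imwrite('pics/t30c.png',cv2.resize(i,None,fx=3.3,fy=3.3,interpolation=cv2.INTER_CUBIC))
```

```text
t 31.32 pos [ 455.3 -451.4  201.6] jaw 176.0 down [ 0.  0. -1.] j6 0.46 F [ 0.6 -0.5  0.7] w 43.0
  shift [ 201.5 -418.2  486. ] spin 0
```

View pics/s30c.png

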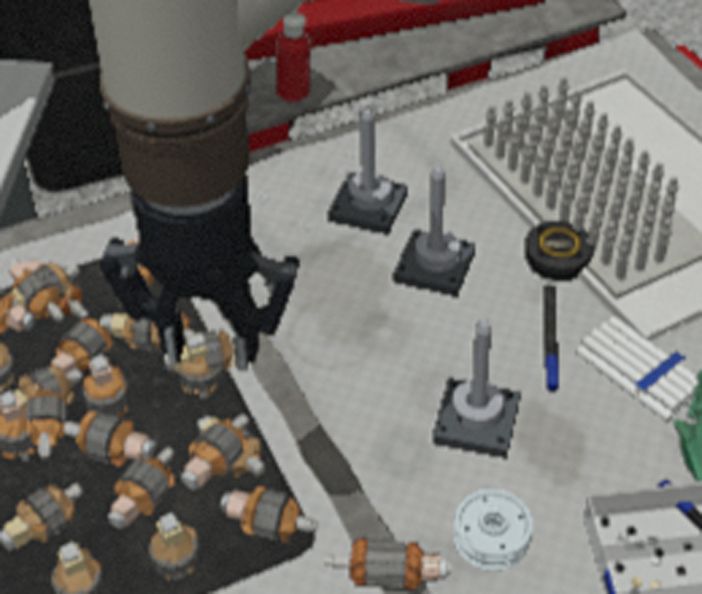

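View pics/t30c.png

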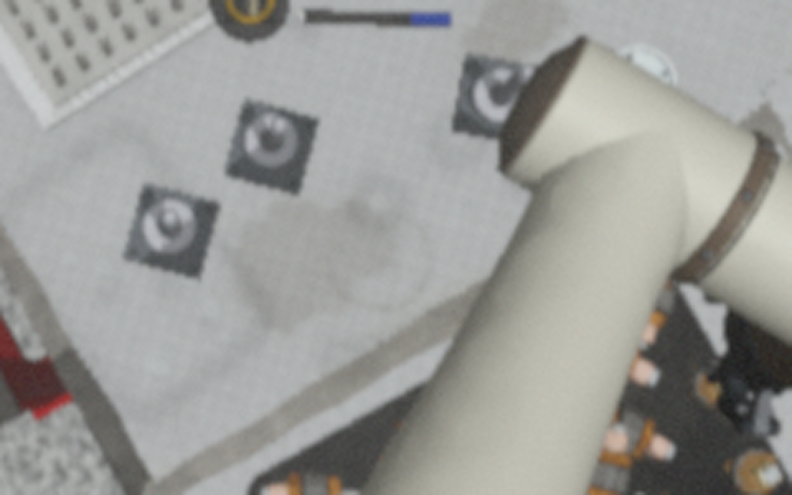

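View pics/s30.png

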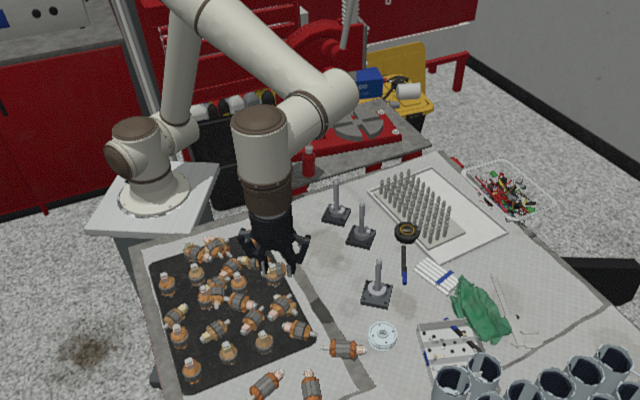

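Run:
```python
from h import *
go(0,0,0); print(job.job_done())
```

```text
t 31.32 pos [ 455.3 -451.4  201.6] jaw 176.0 down [ 0.  0. -1.] j6 0.46 F [ 0.6 -0.5  0.7] w 43.0
  shift [ 201.5 -418.2  486. ] spin 0
the job is handed in; nothing more can be done
None
```

The job is handed in at about 31 s of the allowed 192 s. All three stands are upright, and the three collars I could find are threaded, one per stand. I saw no fourth collar in any view.

- **Tipping:** I gripped each stem near its tip and tipped it up about its foot edge. Stand 3 deviated most: the pads held the stem, and its foot hung about 25 mm clear of the bench for about a second. I estimated its origin at about 45 mm, under the 70 mm limit, then set the edge back down before release. Stand 2 also came just clear for a moment. Stand 1's stem slipped out of the fingers, so I eased it upright with the closed fingers behind it.
- **Collars:** Each one was lowered over its stem to about 60 mm above the bench, then dropped the rest of the way onto the foot.
- **Last checks:** The final side view shows every stand upright with a collar on its foot. The top view confirms stands 1 and 2; the arm half covers stand 3 there. The cap stack and armature appear unmoved, judged by eye. The gripper is clear of everything, with the measured force near zero.
- **Disagreement:** The side and top cameras differed by about 3–6 mm. I used the wrist camera and the grip positions to settle the coordinates.

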